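Unclamp a marked bearing block with the long socket driver

TASK

Take the long socket driver out of its stand, put it down the inclined bore of the clamping fixture onto the nut at the bottom, and turn the nut anticlockwise until it stops and the clamp jaws are fully open. Then stand the driver back in the hole it came from, lift the freed bearing block out of the fixture and set it down gently, upright on its foot, in the grey parts tray. Leave the short driver where it is.

Things in the scene. Friction and masses are not known exactly. Their poses are not given: they have to be found in the camera images.
- driver: Long steel socket driver, 190 mm, about 0.35 kg, upright in the stand at the start. Origin: centre of the socket's open lower end; z runs up the driver. Socket 34 mm in diameter (z 0-42 mm, rim bevelled), 20 mm shaft, 34 mm guide collar (z 70-92 mm), square grip (z 135-190 mm). Four keys in the socket, on its +x, -x, +y, -y, reach in to 10.5 mm from the axis and bear on the nut's flats.
- short_driver: The same kind of driver without a collar, only 120 mm long, in the other hole of the same stand. Too short for the bore; leave it alone.
- stand: Black plastic block 80 (x) x 160 (y) x 55 mm high, fixed to the table, with two round upright holes 40 mm in diameter and 45 mm deep, at y = +38 mm (long driver) and y = -38 mm (short driver). Origin: centre of its underside, z up. It stands to the left or to the right of the fixture.
- stand_hole (a point): Centre of the floor of the long driver's hole (45 mm below the top of the stand). When the driver is home its origin lies here.
- fixture: Clamping fixture fixed to the table, base 150 (x) x 290 (y) x 20 mm. Origin: centre of its underside, z up, x roughly away from the robot. At y = +95 mm an aluminium tower, 66 mm square, with the inclined bore. At x = 0, y = -55 mm the block sits between two dark jaws (tops 54 mm above the table) with lips 8 mm over both ends of its foot; the nut draws both apart along y, 7 mm per rad each.
- seat (a point): Centre of the bore's floor, under the nut. Its z axis is the bore's axis, pointing out of the bore; the bore's mouth is 95 mm along it. Its x and y axes turn with the nut, normal to the flats. When the socket is fully on the nut, the driver's origin lies here with the z axes aligned.
- nut (a joint): Angle in rad of the square brass nut, 18 mm across flats, top 16 mm over the bore's floor. 0 = clamped; grows anticlockwise seen from the mouth; stop at 2.3 = jaws fully open. Starts at 0 to 0.3, friction 0.2 N m, stays where left. The keys have up to 0.4 rad of play, so it usually takes two strokes of the wrist; the driver stays standing in the bore when let go.
- block: Aluminium bearing block clamped in the fixture, about 0.4 kg. Origin: centre of its underside, 30 mm above the table in the nest; z up. Foot 36 (x) x 110 (y) x 14 mm; on it an upright 50 mm wide (y) and 30 mm thick (x) with rounded top, 71 mm high in all, with a dark bearing bore along x; grip it across the 30 mm, from above. Not the equal spare block loose at the table's far side.
- tray: Grey plastic parts tray fixed to the table, 200 (x) x 155 (y) x 30 mm high outside, walls and floor 5 mm thick, empty. Origin: centre of its underside. It stands on the other side of the fixture from the stand.
- driver_grip (a point): Middle of the driver's square dark-steel grip, 28 x 28 mm, on the axis, 162 mm above the socket's lower end; its faces are square to the driver's x and y. The keys slip over the nut when the driver's x is within about 20 degrees of that of seat, give or take quarter turns; on the nut's corners the driver stands 12 mm too high and drops on when turned a little.
- mouth (a point): Centre of the mouth of the bore: 40 mm in diameter, 95 mm deep, mouth bevelled, about 0.14 m above the table (highest edge of the tower 0.15 m). The bore leans 25 degrees from vertical, its mouth towards the fixture's -x (towards the robot).
Things that resemble listed ones, but are neither listed nor needed, are in the scene too. Leave any green or orange look-alike of the block alone.

How it is judged:
By the outcome, as a careful person would: the job done as asked, in the order asked, and still so for the second after the job is handed in, with the robot touching nothing.
It also fails if it takes over 72 s, if anything falls off the work surface, if the arm or the gripper's body presses on something with over 40 N, if the wrist force passes 120 N, or if a joint passes its speed limit or range.

ROBOT

A 7-joint arm with a two-finger parallel gripper is mounted at the origin on the work surface. World frame = base frame: x ahead of the robot, y to its left, z up, the work surface at z = 0. Lengths are in m, angles in rad, forces in N, time in s.
With the tool pointing down it reaches from about 0.425 to 0.825 m from the base axis. Payload 3.6 kg.
Tool frame: the origin (TCP) lies between the finger pads; the fingertips stand 11 mm ahead of it and the grasp point (between the pads) lies 8 mm behind it (tip_reach is the distance from the TCP to the fingertips, in m); z points along the fingers, y is the direction in which the jaws open and shut (so a half turn about z gives the same grasp; the last joint's range is limited). The gripper opens to 93 mm and grips with 3 to 60 N. Pads are 15 mm wide; open, the fingers measure 128 mm over their backs; the gripper's body (75 mm by 188 mm) begins 65 mm behind the grasp point.
Start: joints at [-1.361, 0.615, -0.013, 1.423, 0.008, 1.103, -0.04], TCP at [0.152, 0.632, 0.23] pointing down, gripper open.
Joint ranges: [-3.12, 3.12], [-0.3, 2.06], [-1.34, 1.32], [0.26, 2.42], [-1.36, 4.5], [0.01, 1.98], [-2.84, 2.84]. Speed limits (rad/s): [2.79, 2.79, 3.14, 3.14, 3.14, 3.14, 3.14].

INTERFACE

Orientations are given as a unit quaternion [w, x, y, z].
In Python, from workcell import * gives the robot as it stands.
- The arm moves only by the tool play_rows, never from a script. Its argument "motion" is one flat list of numbers, 7 for each row, row after row: the closure in counts, from 0 (fully open) to 255 (shut), then the shift along the tool's x, y, z in cm, then the turn, a rotation vector about the tool's x, y, z in degrees. A call has 1 to 20 rows; each row is the pose to reach, as a shift and turn from the pose measured when the call began, along the tool's axes at that moment; what a row does not reach only later rows make up. A row lasts 1/12 s, in which the tool goes at most 41.7 mm and 7.16 degrees, less where a joint would pass 70% of its speed; a pose out of reach is approached as far as the arm can. A call with a gripper value outside its range is refused whole. The fingers move at their own pace and stop on an object; the grip force is fixed at half the most. Time passes only in rows, so rows that repeat a pose let the fingers close. It gives the time, the measured TCP pose, the force and the opening at its end, in the units of the state.
- state(): the state, without advancing time (a new reading comes with each control period).
- camera(name): name is "scene" or "top"; returns (picture, depth): 420x560x3 uint8, red, green, blue; 420x560 float32, m along the optical axis (not along the pixel's ray), 0 where there is no reading.
- camera_info(name): a dict with "mtx" (3x3 intrinsics, pixels), "distortion" ([k1, k2, p1, p2, k3] as OpenCV has them; the pictures are not rectified), "origin" and "rotation" of the camera in the world. Camera axes: x right, y down, z forward; pixel columns grow to the right and rows downward; lengths in m; the calibration is good to about 2 mm. A picture is of the moment at which its call begins. camera_info takes no time and is no camera call.
- job_done(): hands the job in, once; it reports no verdict.
The state is a dict: "time_s": time; "joint_pos": joint angles; "qd": joint speeds; "effort": joint torques, N m; "tool_pos": TCP position; "tool_rot": TCP orientation; "contact_force": force on the tool from outside, world axes, zero at the start; "wrist_torque": the same for the moment, N m; "gripper_width": finger opening in m.
Only numpy, scipy, OpenCV 4.12 (cv2) and the standard library are available. Lean on these libraries where they do the work, as an engineer would, in place of code of your own. Each camera call takes 0.05 s, during which the arm holds its last target.

## Working session

There is one attempt and no reset: what is moved stays moved. The work goes in short steps, Python scripts to look and compute and a tool call to move; the robot and the scene stay as the last step left them, time stands still between calls to the robot, and variables do not carry over. Pictures are saved under pics/ and viewed, and the job is handed in when it is done.

Besides the shell and the picture viewer there is one more tool, called after "Request:" by a JSON object that holds its "method" and its "body", one argument or row to a line. play_rows: Moves the arm, as the interface text tells. Its arguments: {"type":"object","properties":{"motion":{"type":"array","items":{"type":"number"}}},"required":["motion"]}

```bash
ls; mkdir -p pics; python3 - <<'E'
from workcell import *
import cv2,numpy as np
print(state())
for n in("scene","top"):
    p,d=camera(n); cv2.imwrite(f"pics/{n}0.png",p[:,:,::-1]); np.savez(f"pics/{n}0.npz",p=p,d=d); print(n,camera_info(n))
E
```

```text
pics
{'time_s': 0.0, 'joint_pos': array([-1.36150038,  0.61588105, -0.0126562 ,  1.42491294,  0.00808681,
        1.1034088 , -0.04039273]), 'qd': array([-0.000274  ,  0.00130308,  0.00029686,  0.00127329,  0.0004263 ,
        0.00055479,  0.00075534]), 'effort': array([ 1.10048372e-04, -4.58921421e+01,  2.08964394e-01, -1.65745318e+01,
       -6.11098786e-02,  2.02198658e-02,  2.31478234e-04]), 'tool_pos': array([0.15163615, 0.6312656 , 0.22850116]), 'tool_rot': array([-1.49323090e-04,  1.17575047e-01,  9.93063175e-01, -1.27165434e-03]), 'contact_force': array([-0.66322703,  0.66326656, -0.64280993]), 'wrist_torque': array([-0.00279646, -0.04496737,  0.03249036]), 'gripper_width': 0.09303733149862495}
scene {'mtx': array([[545.47272181,   0.        , 283.34900411],
       [  0.        , 545.47272181, 205.3384709 ],
       [  0.        ,   0.        ,   1.        ]]), 'distortion': array([0.04649913, 0.        , 0.        , 0.        , 0.        ]), 'origin': array([1.45032594, 0.66781102, 0.97821888]), 'rotation': array([-0.20500624,  0.40248532,  0.79645158, -0.40204837])}
top {'mtx': array([[409.97763671,   0.        , 271.8584796 ],
       [  0.        , 409.97763671, 205.13439478],
       [  0.        ,   0.        ,   1.        ]]), 'distortion': array([-0.09496839,  0.        ,  0.        ,  0.        ,  0.        ]), 'origin': array([ 0.38836855, -0.01864725,  1.26862707]), 'rotation': array([-0.04263896,  0.71409847, -0.69811956,  0.02956973])}
```

View pics/scene0.png

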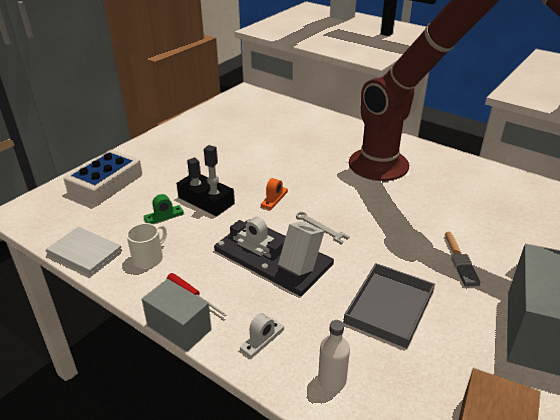

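View pics/top0.png

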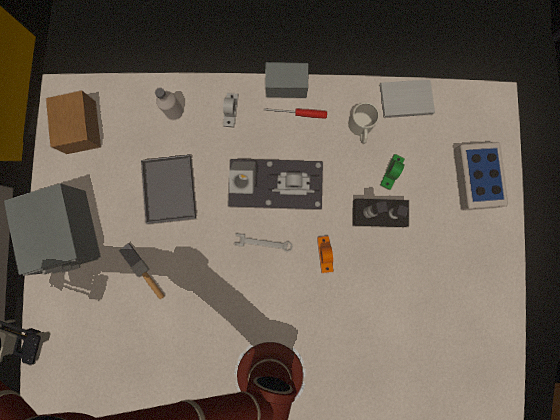

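The top view has +x up and +y left. The fixture is at (276,184) with its tower at (241,178) and the clamped block at (293,182). The stand is at (381,211) on the right and the tray at (170,188) on the left. The spare block at (230,110) and the green and orange look-alikes stay put. Next I'll measure.

```bash
cat > h.py <<'E'
import numpy as np,cv2
from scipy.spatial.transform import Rotation as R
from workcell import *
def rot(q): return R.from_quat([q[1],q[2],q[3],q[0]])
def cloud(n,d):
    i=camera_info(n); H,W=d.shape
    u,v=np.meshgrid(np.arange(W),np.arange(H))
    n_=cv2.undistortPoints(np.stack([u,v],-1).reshape(-1,1,2).astype(float),i["mtx"],i["distortion"]).reshape(H,W,2)
    c=np.dstack([n_*d[...,None],d])
    return c@rot(i["rotation"]).as_matrix().T+i["origin"]
def proj(n,P):
    i=camera_info(n); r=rot(i["rotation"]).inv(); 
    c=r.apply(np.atleast_2d(P)-i["origin"])
    return cv2.projectPoints(c,np.zeros(3),np.zeros(3),i["mtx"],i["distortion"])[0].reshape(-1,2)
def load(n,k): z=np.load(f"pics/{n}{k}.npz"); return z["p"],z["d"]
def snap(n,k):
    p,d=camera(n); np.savez(f"pics/{n}{k}.npz",p=p,d=d); cv2.imwrite(f"pics/{n}{k}.png",p[:,:,::-1]); return p,d
def crop(n,k,u0,u1,v0,v1,f,name):
    p,_=load(n,k); cv2.imwrite(f"pics/{name}.png",cv2.resize(p[v0:v1,u0:u1,::-1],None,fx=f,fy=f,interpolation=cv2.INTER_CUBIC))
E
python3 - <<'E'
from h import *
for n in("scene","top"):
    p,d=load(n,0); C=cloud(n,d); z=C[...,2]
    m=(d>0)&(abs(z)<.02)&(C[...,0]>.2)&(C[...,0]<.9)&(abs(C[...,1])<.5)
    print(n,np.median(z[m]),m.sum())
    # stand top region / fixture by box
    for nm,lo,hi,b in (("standtop",.045,.065,(.4,.75,-.5,-.1)),("fixbase",.012,.028,(.4,.75,-.2,.25)),("trayrim",.024,.036,(.4,.8,.1,.5)),("high",.065,.3,(.4,.75,-.5,.25))):
        m=(d>0)&(z>lo)&(z<hi)&(C[...,0]>b[0])&(C[...,0]<b[1])&(C[...,1]>b[2])&(C[...,1]<b[3])
        q=C[m]; 
        r=cv2.minAreaRect(q[:,:2].astype(np.float32)*1000); print(n,nm,len(q),r,np.median(q[:,2]))
crop("top",0,210,430,140,250,3.6,"tc0")
crop("scene",0,160,350,130,310,3.1,"sc0")
E
```

```text
scene 0.0018141569200199603 53061
scene standtop 1095 ((575.9967651367188, -279.087890625), (298.245361328125, 253.06175231933594), 47.17658996582031) 0.05468743004376431
scene fixbase 2106 ((532.1060791015625, 39.817779541015625), (419.38067626953125, 260.97332763671875), 89.78372955322266) 0.0206854034214074
scene trayrim 913 ((638.1487426757812, 260.719970703125), (343.8009033203125, 321.5660400390625), 6.937525749206543) 0.030205178797782728
scene high 2611 ((621.1995849609375, -125.33843994140625), (512.327880859375, 267.67327880859375), 88.06884002685547) 0.10684501215489683
top 0.000582265055374509 60628
top standtop 1234 ((567.2575073242188, -287.3626403808594), (309.26239013671875, 256.69775390625), 46.94809341430664) 0.05478833273508188
top fixbase 2825 ((530.6067504882812, 39.42341613769531), (421.102783203125, 258.540771484375), 89.80718994140625) 0.02001348104943368
top trayrim 456 ((633.9295043945312, 267.1279602050781), (338.1092224121094, 301.1539611816406), 6.258586883544922) 0.029172145352236667
top high 1474 ((623.9884643554688, -128.66970825195312), (509.90582275390625, 265.7478332519531), 87.0014419555664) 0.12161660887267567
```

View pics/tc0.png

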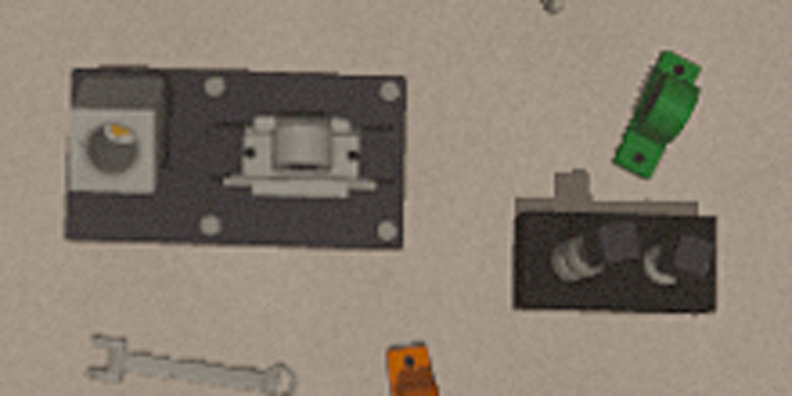

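View pics/sc0.png

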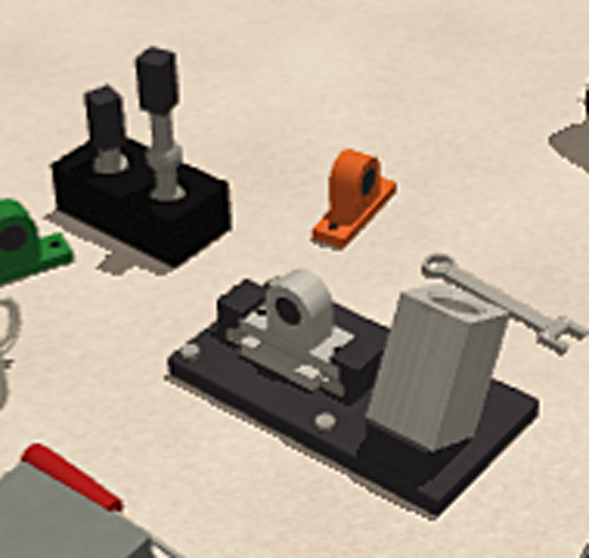

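```bash
python3 - <<'E'
from h import *
def rect(n,nm,lo,hi,px,ero=0):
    p,d=load(n,0); C=cloud(n,d); z=C[...,2]
    m=np.zeros(d.shape,np.uint8); u0,u1,v0,v1=px; m[v0:v1,u0:u1]=1
    m&=((d>0)&(z>lo)&(z<hi)).astype(np.uint8)
    k,l,s,_=cv2.connectedComponentsWithStats(m); j=1+np.argmax(s[1:,4]); m=(l==j)
    q=C[m]; r=cv2.minAreaRect(q[:,:2].astype(np.float32)*1000); print(n,nm,len(q),[np.round(x,2) for x in r],"z",np.median(q[:,2]).round(4)); return q
rect("top","stand",.045,.065,(345,420,185,235))
rect("scene","stand",.045,.065,(170,240,160,215))
rect("top","fix",.012,.028,(222,330,150,215))
rect("scene","fix",.012,.028,(205,345,200,300))
rect("top","tray",.022,.038,(135,205,145,230))
rect("scene","tray",.022,.038,(335,445,255,350))
rect("top","fixwhole",.012,.028,(222,330,150,215))
# driver grips tops
for n,px,h in(("top",(360,400,195,218),(.18,.21)),("scene",(200,222,140,170),(.18,.21)),("top",(385,412,195,218),(.11,.145)),("scene",(185,205,152,180),(.115,.145))):
    rect(n,"grip",*h,px)
# tower top plane
for n,px in(("top",(226,256,162,196)),("scene",(285,330,212,240))):
    p,d=load(n,0); C=cloud(n,d); u0,u1,v0,v1=px; q=C[v0:v1,u0:u1].reshape(-1,3); q=q[(q[:,2]>.105)&(q[:,2]<.165)]
    best=None;rng=np.random.default_rng(0)
    for _ in range(800):
        a,b,c=q[rng.choice(len(q),3,False)]; nn=np.cross(b-a,c-a); 
        if np.linalg.norm(nn)<1e-6: continue
        nn/=np.linalg.norm(nn); nn*=np.sign(nn[2]); s=abs((q-a)@nn)<.002
        if nn[2]>.8 and(best is None or s.sum()>best.sum()): best=s
    g=q[best]; c=g.mean(0); nn=np.linalg.svd(g-c)[2][2]; nn*=np.sign(nn[2]); 
    print(n,"tower",len(g),c,nn,np.degrees(np.arccos(nn[2])),np.degrees(np.arctan2(nn[1],nn[0])),g.max(0),g.min(0))
    ex=np.cross([0,1,0],nn);ex/=np.linalg.norm(ex);ey=np.cross(nn,ex)
    r=cv2.minAreaRect(np.c_[(g-c)@ex,(g-c)@ey].astype(np.float32)*1000); print(r, c+ex*r[0][0]/1000+ey*r[0][1]/1000)
E
```

```text
top stand 991 [array([ 499.  , -322.47]), array([ 78.75, 160.88]), np.float64(0.73)] z 0.0548
scene stand 797 [array([ 499.77, -319.15]), array([165.93,  87.68]), np.float64(89.9)] z 0.0547
top fix 2654 [array([583.4 ,  -1.29]), array([290.78, 151.13]), np.float64(89.56)] z 0.0201
scene fix 1880 [array([586.28,   1.54]), array([292.45, 152.4 ]), np.float64(89.92)] z 0.0208
top tray 442 [array([559.01, 329.97]), array([201.62, 156.42]), np.float64(7.68)] z 0.0288
scene tray 933 [array([559.86, 333.19]), array([206.86, 157.03]), np.float64(7.48)] z 0.0298
top fixwhole 2654 [array([583.4 ,  -1.29]), array([290.78, 151.13]), np.float64(89.56)] z 0.0201
top grip 124 [array([ 498.76, -285.  ]), array([27.91, 26.63]), np.float64(11.99)] z 0.1994
scene grip 127 [array([ 502.31, -281.65]), array([35.13, 30.09]), np.float64(20.01)] z 0.196
top grip 128 [array([ 497.05, -360.73]), array([29.89, 28.5 ]), np.float64(72.44)] z 0.1293
scene grip 94 [array([ 500.6 , -357.96]), array([35.16, 29.02]), np.float64(78.08)] z 0.1286
top tower 244 [0.56900196 0.09332113 0.13791197] [-0.41972965 -0.01053609  0.90758802] 24.825867202603007 -178.56205773468875 [0.59942312 0.12592866 0.15327197] [0.53788042 0.06056332 0.12278504]
((-0.72711181640625, -0.2716789245605469), (64.86319732666016, 67.26156616210938), 89.14922332763672) [0.56834321 0.09304947 0.13760416]
scene tower 183 [0.57126296 0.09579326 0.14001101] [-0.42494382  0.00364725  0.90521238] 25.14809785537768 179.50824850658984 [0.60165357 0.12940533 0.1545356 ] [0.53597102 0.05986854 0.12251249]
((-3.3631248474121094, -0.8209571838378906), (69.58582305908203, 72.85523986816406), 88.87606048583984) [0.56821733 0.0949723  0.13858457]
```

```bash
cat >> h.py <<'E'
def Rt(az,down=(0,0,-1)):
    """tool rotation: z along down, y at azimuth az (deg) made perpendicular"""
    z=np.array(down,float);z/=np.linalg.norm(z); y=np.array([np.cos(np.radians(az)),np.sin(np.radians(az)),0]); y-=z*(y@z); y/=np.linalg.norm(y)
    return R.from_matrix(np.c_[np.cross(y,z),y,z])
def rel(p,Rg,s=None):
    s=s or state(); r=rot(s["tool_rot"]); 
    sh=r.inv().apply(np.array(p)-s["tool_pos"])*100; rv=np.degrees((r.inv()*Rg).as_rotvec())
    return np.round(sh,2),np.round(rv,2)
def info():
    s=state(); r=rot(s["tool_rot"]).as_matrix()
    print("t",round(s["time_s"],2),"p",s["tool_pos"].round(4),"z",r[:,2].round(4),"y az",np.degrees(np.arctan2(r[1,1],r[0,1])).round(2),"q",s["joint_pos"].round(3),"w",round(s["gripper_width"],4),"F",s["contact_force"].round(1),"M",s["wrist_torque"].round(2))
E
python3 - <<'E'
from h import *
info()
for p,a in (((.40,.45,.30),50),((.58,.10,.32),0),((.5,-.283,.3),-76)): print(p,rel(p,Rt(a)))
E
python3 - <<'E'
from h import *
crop("scene",0,195,225,140,215,8,"g")
crop("top",0,355,415,190,230,12,"g2")
crop("top",0,225,260,160,200,14,"bore")
E
```

```text
t 0.1 p [0.1517 0.6314 0.2286] z [-5.0e-04 -2.2e-03 -1.0e+00] y az 76.5 q [-1.362  0.616 -0.013  1.425  0.008  1.103 -0.04 ] w 0.0927 F [ 0.9  0.2 -0.4] M [ 0.03 -0.01 -0.01]
(0.4, 0.45, 0.3) (array([-28.38, -11.85,  -7.11]), array([-0.13,  0.03, 26.5 ]))
(0.58, 0.1, 0.32) (array([-54.06, -41.69,  -9.04]), array([-0.11,  0.09, 76.5 ]))
(0.5, -0.283, 0.3) (array([-55.22, -80.79,  -6.95]), array([-4.000e-02,  1.700e-01,  1.525e+02]))
```

View pics/g2.png

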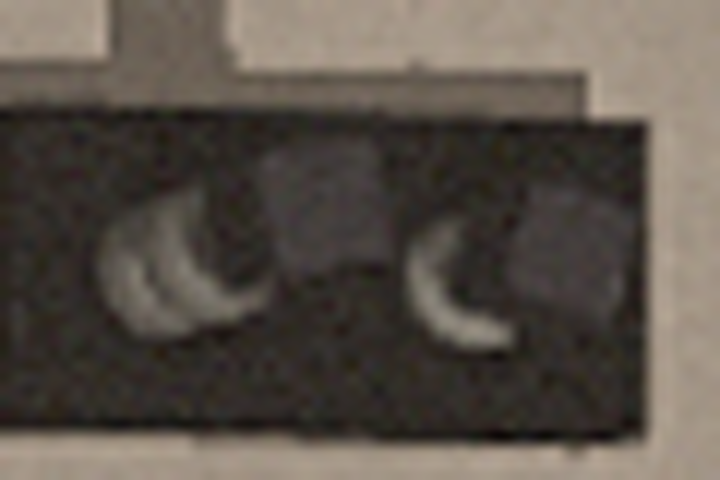

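View pics/bore.png

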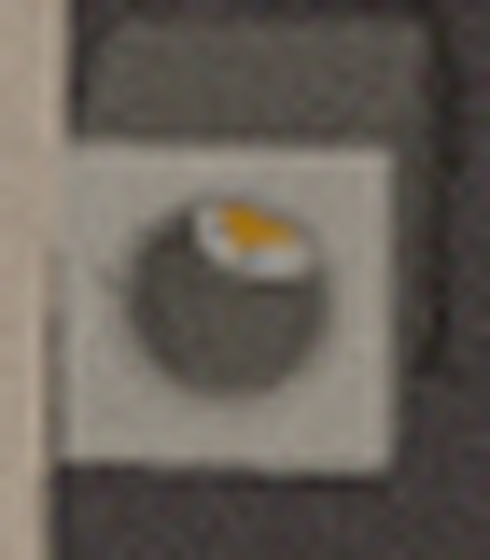

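View pics/g.png

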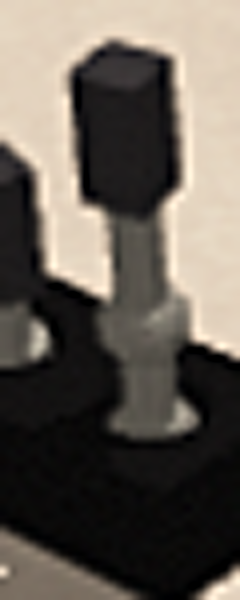

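The top crop shows the long driver's grip about 10° off the x axis at (382,207). In the bore, a sliver of the brass nut shows at (243,176). I'll compare it with the nut model.

```bash
python3 - <<'E'
from h import *
p,d=load("top",0); f=14;u0,v0=225,160
tiles=[]
n=np.array([-.4226,.002,.9063]);n/=np.linalg.norm(n)
ex=np.cross([0,1,0],n);ex/=np.linalg.norm(ex);ey=np.cross(n,ex)
mouth=np.array([.5683,.093,.1376]); seat=mouth-.095*n
base=cv2.resize(p[v0:v0+30,u0:u0+32,::-1],None,fx=f,fy=f,interpolation=cv2.INTER_CUBIC)
for a in (0,.15,.3,None):
    im=base.copy()
    def dr(P,c):
        q=((proj("top",P)-[u0,v0]+.5)*f).astype(np.int32); cv2.polylines(im,[q.reshape(-1,1,2)],True,c,1)
    t=np.linspace(0,6.28,40)
    dr([mouth+.02*(np.cos(x)*ex+np.sin(x)*ey) for x in t],(0,255,0))
    dr([seat+.02*(np.cos(x)*ex+np.sin(x)*ey) for x in t],(255,255,0))
    if a is not None:
        dr([seat+.016*n+.009*2**.5*(np.cos(a+x)*ex+np.sin(a+x)*ey) for x in np.pi/4+np.arange(4)*np.pi/2],(0,0,255))
        dr([seat+.009*2**.5*(np.cos(a+x)*ex+np.sin(a+x)*ey) for x in np.pi/4+np.arange(4)*np.pi/2],(255,0,0))
    else: im=base
    tiles.append(im[:390,:390])
o=np.vstack([np.hstack(tiles[:2]),np.hstack(tiles[2:])]); cv2.imwrite("pics/nut.png",cv2.resize(o,(780,780))[:,:] if 0 else cv2.resize(o,(600,600)))
E
```

```text
(no output)
```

View pics/nut.png

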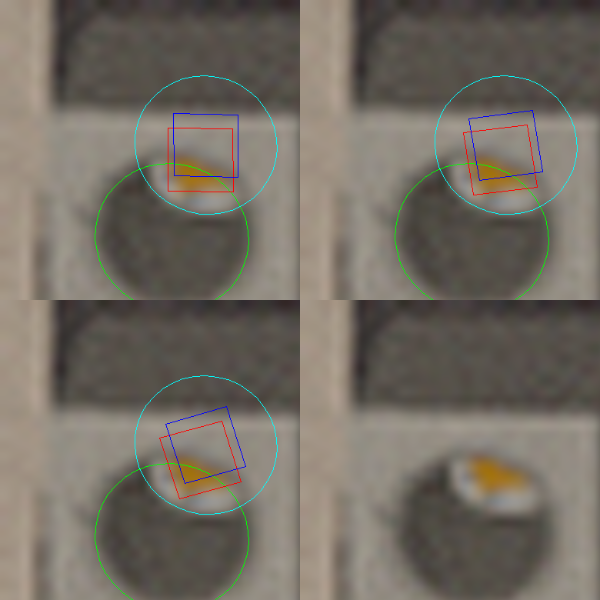

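Request:
{"method": "play_rows", "body": {
  "motion": [0, -28.4, -11.9, -7.1, 0, 0, 26, 0, -28.4, -11.9, -7.1, 0, 0, 26, 0, -28.4, -11.9, -7.1, 0, 0, 26, 0, -28.4, -11.9, -7.1, 0, 0, 26, 0, -28.4, -11.9, -7.1, 0, 0, 40, 0, -28.4, -11.9, -7.1, 0, 0, 40, 0, -28.4, -11.9, -7.1, 0, 0, 48, 0, -54, -41.7, -9, 0, 0, 60, 0, -54, -41.7, -9, 0, 0, 60, 0, -54, -41.7, -9, 0, 0, 70, 0, -54, -41.7, -9, 0, 0, 76, 0, -54, -41.7, -9, 0, 0, 84, 0, -54, -41.7, -9, 0, 0, 92, 0, -54, -41.7, -9, 0, 0, 100, 0, -54, -41.7, -9, 0, 0, 108, 0, -54, -41.7, -9, 0, 0, 115, 0, -55.2, -80.8, -7, 0, 0, 125, 0, -55.2, -80.8, -7, 0, 0, 130, 0, -55.2, -80.8, -7, 0, 0, 138, 0, -55.2, -80.8, -7, 0, 0, 145]
}}

```text
time_s: 1.77
tool_pos: [0.5356, -0.0315, 0.3101]
tool_rot: [0.001, 0.972, 0.237, -0.001]
contact_force: [0.5, -0.5, 0.5]
gripper_width: 0.093
```

```bash
python3 - <<'E'
from h import *
info()
print(rel((.5,-.283,.3),Rt(-77)))
E
```

```text
t 1.77 p [ 0.5356 -0.0315  0.3101] z [-0.0013 -0.002  -1.    ] y az -62.63 q [-0.46   0.433  0.725  1.64  -0.303  1.186 -0.759] w 0.093 F [ 0.5 -0.5  0.5] M [-0.05  0.09  0.02]
(array([-14.72,  20.7 ,   1.07]), array([ 0.08,  0.11, 14.37]))
```

Request:
{"method": "play_rows", "body": {
  "motion": [0, -14.7, 20.7, 1.1, 0, 0, 14.4, 0, -14.7, 20.7, 1.1, 0, 0, 14.4, 0, -14.7, 20.7, 1.1, 0, 0, 14.4, 0, -14.7, 20.7, 1.1, 0, 0, 14.4, 0, -14.7, 20.7, 1.1, 0, 0, 14.4, 0, -14.7, 20.7, 1.1, 0, 0, 14.4, 0, -14.7, 20.7, 1.1, 0, 0, 14.4, 0, -14.7, 20.7, 1.1, 0, 0, 14.4]
}}

```text
time_s: 2.43
tool_pos: [0.4978, -0.2869, 0.2994]
tool_rot: [0.002, 0.994, 0.109, -0.002]
contact_force: [1.0, -0.1, 0.1]
gripper_width: 0.0929
```

```bash
python3 - <<'E'
from h import *
info()
print(rel((.5,-.283,.165),Rt(-77)))
snap("top",1);snap("scene",1)
crop("top",1,320,440,150,250,6,"a1");crop("scene",1,160,280,90,210,5,"b1")
info()
E
```

```text
t 2.43 p [ 0.4978 -0.2869  0.2994] z [-0.0029 -0.0036 -1.    ] y az -77.48 q [ 0.012  0.524  0.777  1.556 -0.378  1.218 -0.5  ] w 0.0929 F [ 1.  -0.1  0.1] M [-0.04  0.15 -0.01]
(array([ 0.34, -0.37, 13.43]), array([ 0.16,  0.21, -0.48]))
t 2.53 p [ 0.5005 -0.2818  0.2991] z [-0.0018 -0.     -1.    ] y az -76.98 q [ 0.006  0.523  0.772  1.557 -0.379  1.219 -0.5  ] w 0.093 F [ 0.7 -0.2 -0.9] M [-0.04  0.14 -0.03]
```

View pics/a1.png

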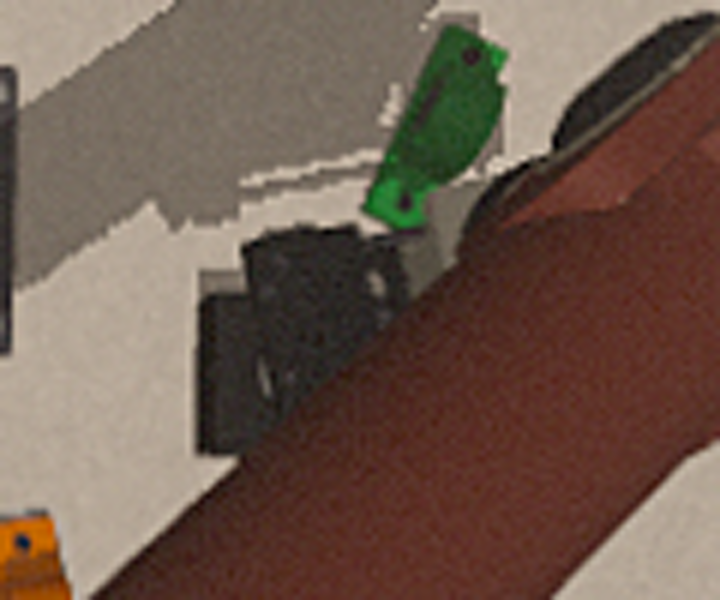

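View pics/b1.png

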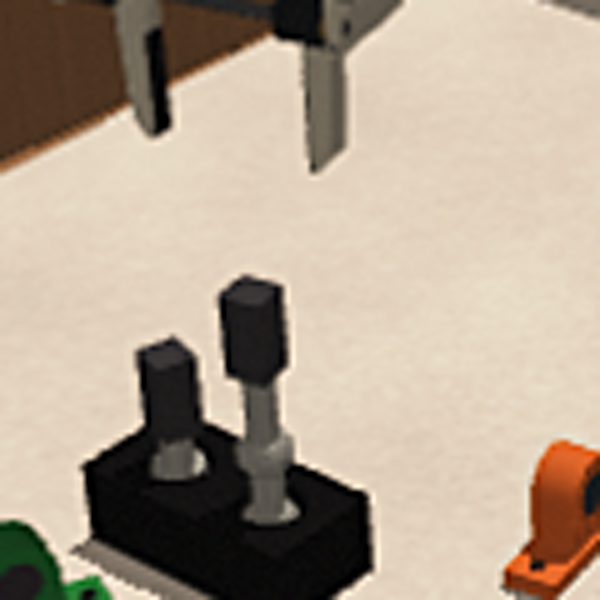

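```bash
python3 - <<'E'
from h import *
info()
print(rel((.5,-.283,.165),Rt(-78)))
# fingertip projection check in scene
s=state(); r=rot(s["tool_rot"]); 
for sy in(1,-1):
    P=[s["tool_pos"]+r.apply([sx*.0075,sy*.0465,.011]) for sx in(1,-1)]
    print((proj("scene",P)-[160,90])*5)
E
```

```text
t 2.53 p [ 0.5005 -0.2818  0.2991] z [-0.0018 -0.     -1.    ] y az -76.98 q [ 0.006  0.523  0.772  1.557 -0.379  1.219 -0.5  ] w 0.093 F [ 0.7 -0.2 -0.9] M [-0.04  0.14 -0.03]
(array([-0.06,  0.11, 13.41]), array([-0.02,  0.1 ,  1.02]))
[[155.69153306 138.49326443]
 [169.93123983 126.8297886 ]]
[[306.88161274 171.1800928 ]
 [320.24470184 159.03705121]]
```

Request:
{"method": "play_rows", "body": {
  "motion": [0, 0, 0.1, 5, 0, 0, 1, 0, 0, 0.1, 9, 0, 0, 1, 0, 0, 0.1, 12, 0, 0, 1, 0, 0, 0.1, 13.4, 0, 0, 1, 0, 0, 0.1, 13.4, 0, 0, 1, 0, 0, 0.1, 13.4, 0, 0, 1, 255, 0, 0.1, 13.4, 0, 0, 1, 255, 0, 0.1, 13.4, 0, 0, 1, 255, 0, 0.1, 13.4, 0, 0, 1, 255, 0, 0.1, 13.4, 0, 0, 1, 255, 0, 0.1, 13.4, 0, 0, 1, 255, 0, 0.1, 13.4, 0, 0, 1, 255, 0, 0.1, 13.4, 0, 0, 1, 255, 0, 0.1, 13.4, 0, 0, 1]
}}

```text
time_s: 3.7
tool_pos: [0.5005, -0.2828, 0.1652]
tool_rot: [-0.0, 0.995, 0.105, -0.001]
contact_force: [-0.6, 0.3, -0.7]
gripper_width: 0.0443
```

```bash
python3 - <<'E'
from h import *
info()
snap("scene",2)
crop("scene",2,160,280,90,210,5,"b2")
E
```

```text
t 3.7 p [ 0.5005 -0.2828  0.1652] z [-0.0016 -0.     -1.    ] y az -77.99 q [ 0.058  0.656  0.69   1.74  -0.504  0.931 -0.406] w 0.0443 F [-0.6  0.3 -0.7] M [-0.05  0.21  0.  ]
```

View pics/b2.png

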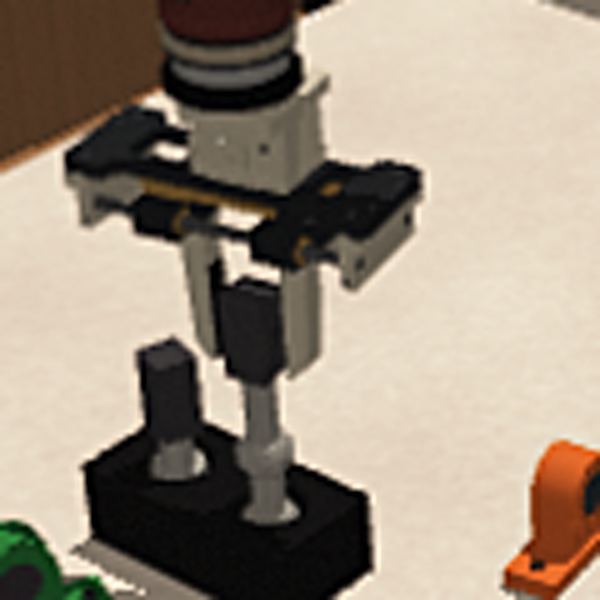

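The fingers straddle the long driver's grip at crop (250,330) and the opening is still 44 mm, so they are still closing. I'll keep closing.

Request:
{"method": "play_rows", "body": {
  "motion": [255, 0, 0, 0, 0, 0, 0, 255, 0, 0, 0, 0, 0, 0, 255, 0, 0, 0, 0, 0, 0, 255, 0, 0, 0, 0, 0, 0, 255, 0, 0, 0, 0, 0, 0, 255, 0, 0, 0, 0, 0, 0, 255, 0, 0, 0, 0, 0, 0]
}}

```text
time_s: 4.33
tool_pos: [0.5005, -0.2831, 0.1652]
tool_rot: [0.0, 0.995, 0.105, -0.001]
contact_force: [-0.4, -0.1, 1.5]
gripper_width: 0.0272
```

```bash
python3 - <<'E'
from h import *
info()
E
```

```text
t 4.33 p [ 0.5005 -0.2831  0.1652] z [-1.6e-03 -5.0e-04 -1.0e+00] y az -78.0 q [ 0.058  0.656  0.69   1.74  -0.504  0.931 -0.406] w 0.0272 F [-0.4 -0.1  1.5] M [-0.25  0.18 -0.04]
```

```bash
cat >> h.py <<'E'
YAW=np.radians(-.3)
N=np.array([-np.sin(np.radians(25))*np.cos(YAW),-np.sin(np.radians(25))*np.sin(YAW),np.cos(np.radians(25))])
EX=np.cross([-np.sin(YAW),np.cos(YAW),0],N);EX/=np.linalg.norm(EX);EY=np.cross(N,EX)
MOUTH=np.array([.5683,.094,.137])
LT=.1552
def Rb(a):
    y=np.sin(a)*EX-np.cos(a)*EY; z=-N; return R.from_matrix(np.c_[np.cross(y,z),y,z])
E
python3 - <<'E'
from h import *
info()
print(rel((.5005,-.2831,.335),Rt(-78)))
print(rel((.53,-.10,.36),R.from_rotvec([0,0,0])*Rb(.2)))
print(rel(MOUTH+(LT+.035)*N,Rb(.2)), MOUTH+(LT+.035)*N)
E
```

```text
t 4.33 p [ 0.5005 -0.2831  0.1652] z [-1.6e-03 -5.0e-04 -1.0e+00] y az -78.0 q [ 0.058  0.656  0.69   1.74  -0.504  0.931 -0.406] w 0.0272 F [-0.4 -0.1  1.5] M [-0.25  0.18 -0.04]
(array([-3.000e-02,  1.000e-02, -1.698e+01]), array([0.01, 0.1 , 0.  ]))
(array([  6.66, -17.29, -19.5 ]), array([-5.14, 24.56,  0.83]))
(array([  6.59, -37.18, -14.44]), array([-5.14, 24.56,  0.83])) [0.48791911 0.09442088 0.30937974]
```

Request:
{"method": "play_rows", "body": {
  "motion": [255, 0, 0, -2, 0, 0, 0, 255, 0, 0, -5, 0, 0, 0, 255, 0, 0, -9, 0, 0, 0, 255, 0, 0, -13, 0, 0, 0, 255, 0, 0, -17, 0, 0, 0, 255, 0, 0, -19.5, 0, 0, 0, 255, 2, -4, -19.5, -1, 6, 0, 255, 4, -8, -19.5, -2, 12, 0, 255, 6.6, -12, -19.5, -3, 16, 0, 255, 6.6, -16, -19.5, -4, 20, 0.5, 255, 6.6, -20, -19, -5.1, 24.6, 0.8, 255, 6.6, -24, -18, -5.1, 24.6, 0.8, 255, 6.6, -28, -17, -5.1, 24.6, 0.8, 255, 6.6, -32, -16, -5.1, 24.6, 0.8, 255, 6.6, -35, -15.5, -5.1, 24.6, 0.8, 255, 6.6, -37, -15, -5.1, 24.6, 0.8, 255, 6.6, -37.2, -14.4, -5.1, 24.6, 0.8, 255, 6.6, -37.2, -14.4, -5.1, 24.6, 0.8, 255, 6.6, -37.2, -14.4, -5.1, 24.6, 0.8, 255, 6.6, -37.2, -14.4, -5.1, 24.6, 0.8]
}}

```text
time_s: 6.0
tool_pos: [0.4877, 0.0926, 0.3088]
tool_rot: [0.022, 0.972, 0.094, 0.215]
contact_force: [0.0, 0.3, -3.9]
gripper_width: 0.0278
```

```bash
python3 - <<'E'
from h import *
info()
print(rel(MOUTH+(LT+.035)*N,Rb(.2)))
snap("scene",3);snap("top",3)
info()
crop("scene",3,250,370,130,280,4,"b3")
crop("top",3,200,320,120,220,5,"a3")
# overlay of expected driver
for n,u0,u1,v0,v1,f,nm in(("scene",250,370,130,280,4,"b3"),("top",200,320,120,220,5,"a3")):
    im=cv2.imread(f"pics/{nm}.png"); s=state(); r=rot(s["tool_rot"]).as_matrix(); o=s["tool_pos"]+r[:,2]*LT; t=np.linspace(0,6.28,30)
    for h,rad in((0,.017),(.042,.017),(.07,.017),(.092,.017)):
        q=((proj(n,[o-r[:,2]*h+rad*(np.cos(x)*r[:,0]+np.sin(x)*r[:,1]) for x in t])-[u0,v0]+.5)*f).astype(np.int32)
        cv2.polylines(im,[q.reshape(-1,1,2)],True,(0,0,255),1)
    for rad in(.02,):
        q=((proj(n,[MOUTH+rad*(np.cos(x)*EX+np.sin(x)*EY) for x in t])-[u0,v0]+.5)*f).astype(np.int32)
        cv2.polylines(im,[q.reshape(-1,1,2)],True,(0,255,0),1)
    cv2.imwrite(f"pics/{nm}.png",im)
E
```

```text
t 6.0 p [0.4877 0.0926 0.3088] z [ 0.4221 -0.0032 -0.9065] y az -80.05 q [-1.019  0.149  0.818  2.082 -0.018  0.532 -1.595] w 0.0278 F [ 0.   0.3 -3.9] M [-0.07  0.96 -0.04]
(array([ 0.08, -0.17, -0.04]), array([ 0.05,  0.04, -0.15]))
t 6.1 p [0.4882 0.0928 0.3093] z [ 0.4232 -0.0026 -0.906 ] y az -80.05 q [-1.019  0.149  0.818  2.081 -0.018  0.532 -1.595] w 0.0282 F [-1.   0.2 -4.1] M [-0.03  1.04  0.04]
```

View pics/b3.png

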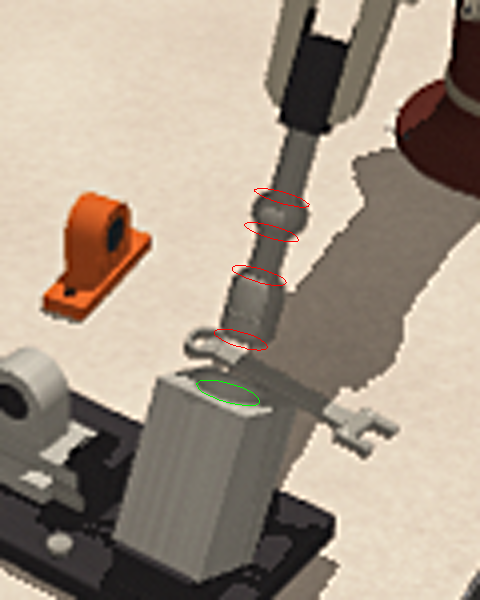

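View pics/a3.png

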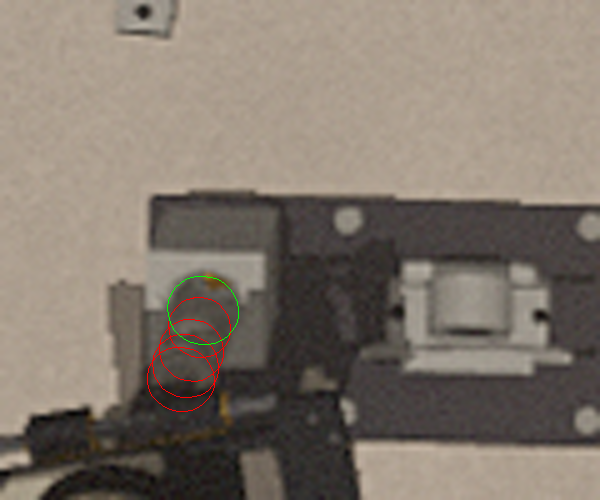

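```bash
cat >> h.py <<'E'
from scipy.optimize import least_squares
def fitdriver(k,n="scene",tol=.012):
    p,d=load(n,k); C=cloud(n,d); s=state(); r=rot(s["tool_rot"]).as_matrix(); o=s["tool_pos"]+r[:,2]*LT; ax=-r[:,2]
    q=C[d>0]; rel_=q-o; h=rel_@ax; rad=np.linalg.norm(rel_-h[:,None]*ax,axis=1)
    q=q[(h>.0)&(h<.13)&(rad<.03)]
    def res(v,q=q):
        a=ax+v[2]*r[:,0]+v[3]*r[:,1]; a/=np.linalg.norm(a); oo=o+v[0]*r[:,0]+v[1]*r[:,1]+v[4]*ax
        w=q-oo; h=w@a; rr=np.linalg.norm(w-h[:,None]*a,axis=1)
        R0=np.where((h<.042)|((h>.07)&(h<.092)),.017,.010)
        return rr-R0
    best=None
    for hs in np.arange(-.008,.009,.002):
        f=least_squares(lambda v:res(np.r_[v,hs]),np.zeros(4),loss="soft_l1",f_scale=.002)
        if best is None or f.cost<best[0]: best=(f.cost,hs,f.x)
    v=best[2]; print(len(q),"cost",best[0],"axial",best[1],"shift tool x,y at bottom mm",(v[:2]*1000).round(1),"tilt deg",np.degrees(v[2:]).round(2))
    oo=o+v[0]*r[:,0]+v[1]*r[:,1]+best[1]*ax; a=ax+v[2]*r[:,0]+v[3]*r[:,1]; a/=np.linalg.norm(a); print("origin",oo.round(4),"axis",a.round(4),"expected",o.round(4),ax.round(4)); return oo,a
E
python3 - <<'E'
from h import *
fitdriver(3); fitdriver(3,"top")
E
```

```text
571 cost 0.0011110907329150745 axial -0.002 shift tool x,y at bottom mm [-2.8 -2. ] tilt deg [0.8  0.27]
origin [0.5519 0.0938 0.1655] axis [-4.099e-01  7.000e-04  9.121e-01] expected [0.5539 0.0924 0.1687] [-0.4232  0.0026  0.906 ]
195 cost 0.0002653157755802084 axial -0.002 shift tool x,y at bottom mm [-3.1 -1.4] tilt deg [0.86 0.1 ]
origin [0.5517 0.0931 0.1655] axis [-0.4095  0.0037  0.9123] expected [0.5539 0.0924 0.1687] [-0.4232  0.0026  0.906 ]
```

```bash
cat >> h.py <<'E'
def tgt(bt,delta,rv_deg,s=None):
    """move driver bottom (tool-frame point bt) by delta (world), rotating tool by rv (tool axes)"""
    s=s or state(); r=rot(s["tool_rot"]); Rn=r*R.from_rotvec(np.radians(rv_deg)); B=s["tool_pos"]+r.apply(bt)+delta
    return B-Rn.apply(bt),Rn
E
python3 - <<'E'
from h import *
bt=np.array([-.0029,-.0013,LT+.002])
s=state();print(s["tool_pos"])
for d in (0,.045,.075,.1):
    p,Rn=tgt(bt,.0033*EX+.0006*EY-d*N,[0,.8,0]); print(d,rel(p,Rn))
E
```

```text
[0.48817557 0.09276073 0.30928872]
0 (array([ 0.12,  0.01, -0.  ]), array([-0. ,  0.8,  0. ]))
0.045 (array([0.11, 0.  , 4.5 ]), array([-0. ,  0.8,  0. ]))
0.075 (array([0.11, 0.  , 7.5 ]), array([-0. ,  0.8,  0. ]))
0.1 (array([ 0.11,  0.  , 10.  ]), array([-0. ,  0.8,  0. ]))
```

Request:
{"method": "play_rows", "body": {
  "motion": [255, 0.12, 0, 0, 0, 0.8, 0, 255, 0.12, 0, 0.5, 0, 0.8, 0, 255, 0.12, 0, 1.2, 0, 0.8, 0, 255, 0.12, 0, 2, 0, 0.8, 0, 255, 0.12, 0, 2.7, 0, 0.8, 0, 255, 0.12, 0, 3.4, 0, 0.8, 0, 255, 0.12, 0, 4, 0, 0.8, 0, 255, 0.12, 0, 4.5, 0, 0.8, 0, 255, 0.12, 0, 4.5, 0, 0.8, 0]
}}

```text
time_s: 6.85
tool_pos: [0.5082, 0.0926, 0.2679]
tool_rot: [0.022, 0.97, 0.093, 0.222]
contact_force: [-0.0, 0.6, -4.2]
gripper_width: 0.0278
```

```bash
python3 - <<'E'
from h import *
info()
snap("scene",4);snap("top",4)
crop("scene",4,250,370,130,280,4,"b4")
fitdriver(4)
E
```

```text
t 6.85 p [0.5082 0.0926 0.2679] z [ 0.4341 -0.0011 -0.9009] y az -80.08 q [-0.872  0.242  0.713  2.12  -0.17   0.399 -1.446] w 0.0278 F [-0.   0.6 -4.2] M [-0.03  1.01 -0.02]
586 cost 0.0021265738021904244 axial -0.002 shift tool x,y at bottom mm [-1.2 -1.3] tilt deg [-0.38 -0.37]
origin [0.5755 0.0936 0.1267] axis [-0.4423  0.0054  0.8968] expected [0.5759 0.0926 0.1291] [-4.354e-01  4.000e-04  9.003e-01]
```

View pics/b4.png

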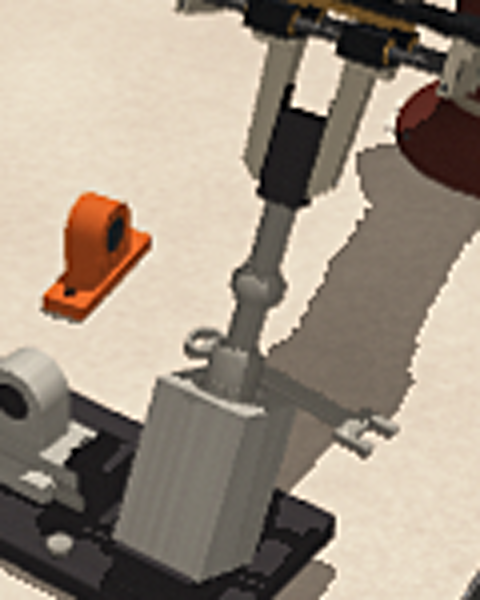

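Request:
{"method": "play_rows", "body": {
  "motion": [255, 0, 0, 0.8, 0, 0, 0, 255, 0, 0, 1.6, 0, 0, 0, 255, 0, 0, 2.4, 0, 0, 0, 255, 0, 0, 3.2, 0, 0, 0, 255, 0, 0, 4, 0, 0, 0, 255, 0, 0, 4.8, 0, 0, 0, 255, 0, 0, 5.4, 0, 0, 0, 255, 0, 0, 6, 0, 0, 0, 255, 0, 0, 6, 0, 0, 0]
}}

```text
time_s: 7.7
tool_pos: [0.5346, 0.0926, 0.2142]
tool_rot: [0.022, 0.97, 0.094, 0.222]
contact_force: [0.1, 0.3, -4.0]
gripper_width: 0.0279
```

```bash
python3 - <<'E'
from h import *
info(); s=state(); r=rot(s["tool_rot"]).as_matrix(); print("height of bottom above seat",(s["tool_pos"]+r[:,2]*(LT+.002)-(MOUTH-.095*N))@N)
E
```

```text
t 7.7 p [0.5346 0.0926 0.2142] z [ 4.346e-01 -8.000e-04 -9.006e-01] y az -80.07 q [-0.674  0.354  0.525  2.139 -0.316  0.262 -1.307] w 0.0279 F [ 0.1  0.3 -4. ] M [-0.03  1.1  -0.05]
height of bottom above seat 0.022012223469762046
```

Request:
{"method": "play_rows", "body": {
  "motion": [255, 0, 0, 0.3, 0, 0, 0, 255, 0, 0, 0.6, 0, 0, 0, 255, 0, 0, 0.9, 0, 0, 0, 255, 0, 0, 1.2, 0, 0, 0, 255, 0, 0, 1.5, 0, 0, 0, 255, 0, 0, 1.5, 0, 0, 0]
}}

```text
time_s: 8.2
tool_pos: [0.5436, 0.0932, 0.2044]
tool_rot: [0.02, 0.969, 0.093, 0.226]
contact_force: [0.8, 1.7, -2.7]
gripper_width: 0.0275
```

```bash
cat >> h.py <<'E'
def hgt():
    s=state(); r=rot(s["tool_rot"]).as_matrix(); info(); print("bottom above seat mm",1000*((s["tool_pos"]+r[:,2]*(LT+.002)-(MOUTH-.095*N))@N), "F along tool z",s["contact_force"]@r[:,2],"Mz",s["wrist_torque"]@r[:,2])
E
python3 -c "
from h import *
hgt()"
```

```text
t 8.2 p [0.5436 0.0932 0.2044] z [ 0.442   0.0023 -0.897 ] y az -80.11 q [-0.628  0.377  0.476  2.138 -0.341  0.227 -1.283] w 0.0275 F [ 0.8  1.7 -2.7] M [0.51 0.26 0.2 ]
bottom above seat mm 9.320553758040383 F along tool z 2.786625361604525 Mz 0.049279143678288895
```

Request:
{"method": "play_rows", "body": {
  "motion": [255, 0, 0, 0, 0, 0, 0, 255, 0, 0, 0, 0, 0, 0, 255, 0, 0, 0, 0, 0, 0]
}}

```text
time_s: 8.45
tool_pos: [0.5436, 0.0934, 0.2044]
tool_rot: [0.02, 0.969, 0.093, 0.226]
contact_force: [-1.1, 0.2, -1.0]
gripper_width: 0.0279
```

```bash
python3 -c "
from h import *
hgt(); snap('scene',5); fitdriver(5); crop('scene',5,250,370,130,280,4,'b5')"
```

```text
t 8.45 p [0.5436 0.0934 0.2044] z [ 0.442   0.0027 -0.897 ] y az -80.09 q [-0.628  0.377  0.476  2.138 -0.341  0.227 -1.283] w 0.0279 F [-1.1  0.2 -1. ] M [0.18 1.11 0.08]
bottom above seat mm 9.368922308650621 F along tool z 0.4220449550340947 Mz 0.009022761725585512
615 cost 0.003938742791421073 axial -0.004 shift tool x,y at bottom mm [44.8 11.7] tilt deg [-24.84  -7.69]
origin [0.6554 0.0909 0.0819] axis [-0.771   0.0426  0.6354] expected [0.6122 0.0938 0.0651] [-0.442  -0.0026  0.897 ]
```

View pics/b5.png

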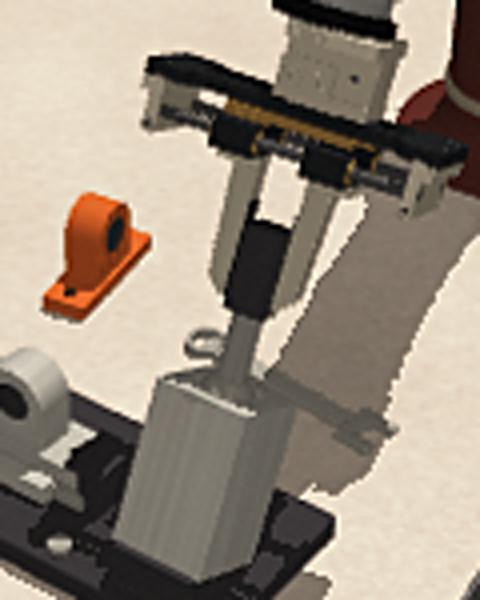

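```bash
python3 -c "
from h import *
s=state(); r=rot(s['tool_rot']).as_matrix(); y=r[:,1]; print('a',np.arctan2(y@EX,-(y@EY)))
z=r[:,2]; print('tool tilt comps EX,EY',z@EX,z@EY)
# tcp offset from bore axis
d=s['tool_pos']-MOUTH; print('tcp lateral mm',d@EX*1e3,d@EY*1e3)
print(rel(MOUTH+N*(d@N),Rb(.2)), rel(MOUTH+N*(d@N-.01),Rb(.2)))
p,d=load('scene',5);C=cloud('scene',d)
"
```

```text
a 0.19585434428283996
tool tilt comps EX,EY 0.021447778889422953 0.00491979549043647
tcp lateral mm 6.042682077168838 -0.6870347644132677
(array([-0.58, -0.18, -0.01]), array([-0.03, -1.26, -0.24])) (array([-0.6 , -0.18,  0.99]), array([-0.03, -1.26, -0.24]))
```

Request:
{"method": "play_rows", "body": {
  "motion": [130, 0, 0, 0, 0, 0, 0, 130, 0, 0, 0, 0, 0, 0, 130, 0, 0, 0, 0, 0, 0, 130, 0, 0, 0, 0, 0, 0, 130, -0.6, -0.18, 0, 0, -1.26, -0.2, 130, -0.6, -0.18, 0, 0, -1.26, -0.2, 130, -0.6, -0.18, 0, 0, -1.26, -0.2, 130, -0.6, -0.18, 0, 0, -1.26, -0.2]
}}

```text
time_s: 9.17
tool_pos: [0.5381, 0.0941, 0.2016]
tool_rot: [0.022, 0.972, 0.095, 0.215]
contact_force: [0.4, -0.3, 0.3]
gripper_width: 0.0457
```

```bash
python3 -c "
from h import *
hgt(); snap('scene',6); fitdriver(6); crop('scene',6,250,370,130,280,4,'b6'); snap('top',6); crop('top',6,200,320,120,220,5,'a6')
d=state()['tool_pos']-MOUTH; print('tcp lateral mm',d@EX*1e3,d@EY*1e3)
"
```

```text
t 9.17 p [0.5381 0.0941 0.2016] z [ 0.4227 -0.0017 -0.9063] y az -79.9 q [-0.643  0.38   0.491  2.136 -0.334  0.251 -1.291] w 0.0457 F [ 0.4 -0.3  0.3] M [-0.04  0.57  0.04]
bottom above seat mm 9.092580036312008 F along tool z -0.09077130771109582 Mz -0.056593317895739195
252 cost 0.0014065197757062331 axial 0.0 shift tool x,y at bottom mm [8.1 5.1] tilt deg [-6.39 -3.22]
origin [0.6118 0.0904 0.0647] axis [-0.5276  0.0349  0.8488] expected [0.6037 0.0938 0.0609] [-0.4228  0.0017  0.9062]
tcp lateral mm -0.1204005283469041 -0.0605277501342645
```

View pics/b6.png

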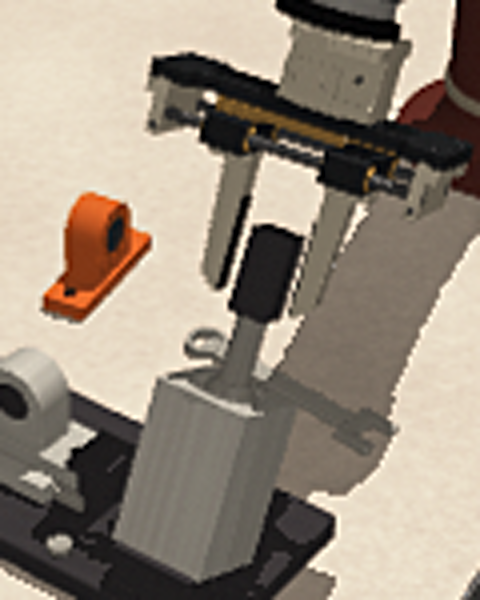

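View pics/a6.png

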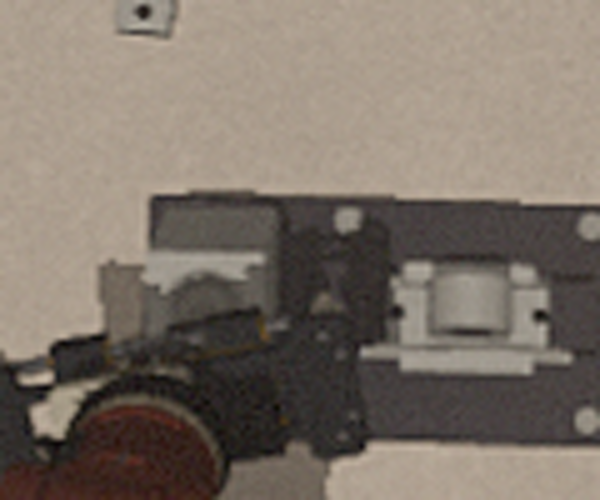

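```bash
python3 -c "
from h import *
crop('scene',6,285,345,170,245,8,'b6z')
im=cv2.imread('pics/b6z.png'); S=MOUTH-.095*N
for h,c in((0,(0,255,0)),(.012,(0,0,255))):
    for z in(.092,.135,.19):
        R_=.017 if z<.1 else .014
        t=np.linspace(0,6.28,40) if z<.1 else .2+np.pi/4+np.arange(4)*np.pi/2
        rad=.017 if z<.1 else .0198
        q=((proj('scene',[S+N*(z+h)+rad*(np.cos(x)*EX+np.sin(x)*EY) for x in t])-[285,170]+.5)*8).astype(np.int32)
        cv2.polylines(im,[q.reshape(-1,1,2)],True,c,1)
cv2.imwrite('pics/b6z.png',im)
"
```

```text
(no output)
```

View pics/b6z.png

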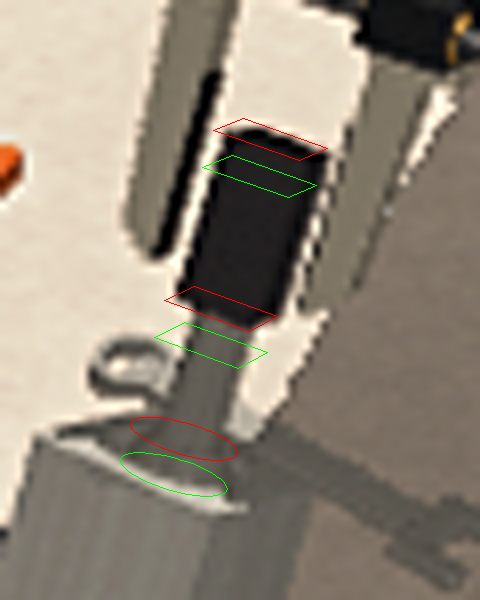

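```bash
python3 -c "
from h import *
S=MOUTH-.095*N; out=[]
for a in(-.3,0,.2,.4,.6,.8):
    crop('scene',6,300,335,178,218,7,'x'); im=cv2.imread('pics/x.png')
    c=[]
    for z in(.135,.19):
        t=a+np.pi/4+np.arange(4)*np.pi/2
        q=((proj('scene',[S+.002*EX+N*(z+.0105)+.0198*(np.cos(x)*EX+np.sin(x)*EY) for x in t])-[300,178]+.5)*7).astype(np.int32); c.append(q)
        cv2.polylines(im,[q.reshape(-1,1,2)],True,(0,0,255),1)
    for i in range(4): cv2.line(im,tuple(map(int,c[0][i])),tuple(map(int,c[1][i])),(0,255,0),1)
    cv2.putText(im,str(a),(5,20),0,.5,(255,0,0)); out.append(im)
cv2.imwrite('pics/ang.png',np.vstack([np.hstack(out[:3]),np.hstack(out[3:])]))
"
```

```text
(no output)
```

View pics/ang.png

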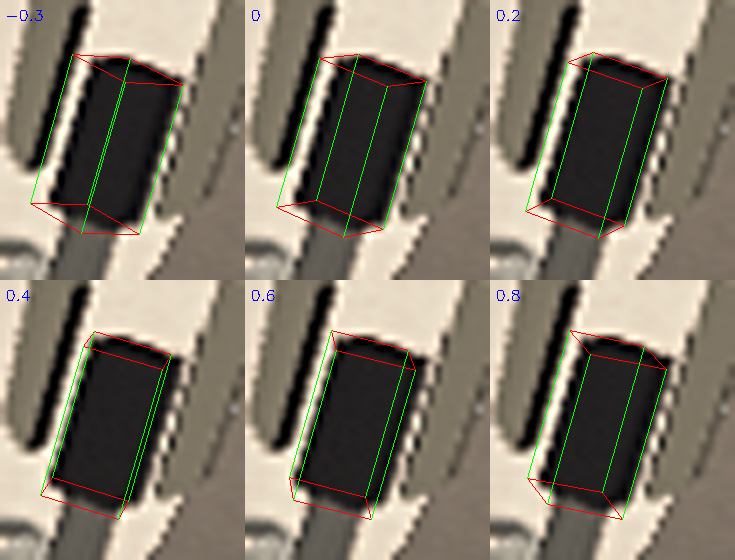

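The overlay shows the driver standing about 12 mm too high (red matches, green does not). Its keys are resting on the nut, about 3 mm off centre on the bore's low side. I'll regrip it, centre it and press gently.

Request:
{"method": "play_rows", "body": {
  "motion": [255, 0, 0, 0, 0, 0, 0, 255, 0, 0, 0, 0, 0, 0, 255, 0, 0, 0, 0, 0, 0, 255, 0, 0, 0, 0, 0, 0, 255, 0, 0, 0, 0, 0, 0, 255, 0, 0, 0, 0, 0, 0]
}}

```text
time_s: 9.77
tool_pos: [0.5383, 0.0935, 0.2016]
tool_rot: [0.022, 0.972, 0.094, 0.216]
contact_force: [0.7, -1.4, -0.7]
gripper_width: 0.0279
```

```bash
python3 -c "
from h import *
hgt(); d=state()['tool_pos']-MOUTH; print('tcp lateral mm',d@EX*1e3,d@EY*1e3)
print(rel(state()['tool_pos']+.003*EX,Rb(.2)))
print(proj('scene',[MOUTH,MOUTH+.01*EX,MOUTH+.01*EY,MOUTH+.01*N]))
"
```

```text
t 9.77 p [0.5383 0.0935 0.2016] z [ 0.4231 -0.0024 -0.9061] y az -79.96 q [-0.642  0.38   0.491  2.136 -0.333  0.25  -1.291] w 0.0279 F [ 0.7 -1.4 -0.7] M [-0.48  0.44 -0.18]
bottom above seat mm 9.066436531451574 F along tool z 0.9244797942961778 Mz -0.042949263565252666
tcp lateral mm 0.1041192117892005 -0.6246572119064608
(array([0.29, 0.06, 0.  ]), array([ 0.02, -0.03, -0.07]))
[[306.55115979 227.68018093]
 [304.49573276 228.18559827]
 [309.90364027 229.20704698]
 [307.63115992 223.94161019]]
```

Request:
{"method": "play_rows", "body": {
  "motion": [255, 0.15, 0.03, -0.1, 0, 0, 0, 255, 0.3, 0.06, -0.1, 0, 0, 0, 255, 0.3, 0.06, -0.1, 0, 0, 0, 255, 0.3, 0.06, 0.2, 0, 0, 0, 255, 0.3, 0.06, 0.4, 0, 0, 0, 255, 0.3, 0.06, 0.6, 0, 0, 0, 255, 0.3, 0.06, 0.6, 0, 0, 0]
}}

```text
time_s: 10.35
tool_pos: [0.5426, 0.0934, 0.1962]
tool_rot: [0.022, 0.972, 0.094, 0.214]
contact_force: [0.1, -0.9, -6.1]
gripper_width: 0.0277
```

```bash
cat >> h.py <<'E'
def lat():
    hgt(); s=state(); d=s['tool_pos']-MOUTH; z=rot(s['tool_rot']).as_matrix()[:,2]; print('tcp lateral mm',d@EX*1e3,d@EY*1e3,"h",d@N*1e3,"tilt",z@EX,z@EY,"F ex,ey,n",s['contact_force']@EX,s['contact_force']@EY,s['contact_force']@N)
E
python3 -c "
from h import *
lat()
"
```

```text
t 10.35 p [0.5426 0.0934 0.1962] z [ 0.4203 -0.0029 -0.9074] y az -79.94 q [-0.623  0.394  0.473  2.129 -0.342  0.244 -1.282] w 0.0277 F [ 0.1 -0.9 -6.1] M [-0.35  1.58 -0.18]
bottom above seat mm 2.344676076873817 F along tool z 5.587900280375178 Mz 0.011302542709768076
tcp lateral mm 1.74526640389391 -0.7422707560305374 h 64.54414598981927 tilt -0.002508779071109135 -0.0006709145331544046 F ex,ey,n -2.4969446660378334 -0.8809706168395485 -5.581063761519452
```

Request:
{"method": "play_rows", "body": {
  "motion": [255, 0, 0, 0.2, 0, 0, 0, 255, 0, 0, 0.4, 0, 0, 0, 255, 0, 0, 0.6, 0, 0, 0, 255, 0, 0, 0.8, 0, 0, 0, 255, 0, 0, 0.8, 0, 0, 0]
}}

```text
time_s: 10.77
tool_pos: [0.551, 0.0943, 0.1956]
tool_rot: [0.02, 0.97, 0.094, 0.222]
contact_force: [-13.6, -0.3, 26.6]
gripper_width: 0.0278
```

```bash
python3 -c "
from h import *
lat(); snap('scene',7)
crop('scene',7,285,345,170,245,8,'b7z')
im=cv2.imread('pics/b7z.png'); S=MOUTH-.095*N
for h,c in((0,(0,255,0)),(.012,(0,0,255))):
    for z in(.092,.135,.19):
        t=np.linspace(0,6.28,40) if z<.1 else .2+np.pi/4+np.arange(4)*np.pi/2
        rad=.017 if z<.1 else .0198
        q=((proj('scene',[S+N*(z+h)+rad*(np.cos(x)*EX+np.sin(x)*EY) for x in t])-[285,170]+.5)*8).astype(np.int32)
        cv2.polylines(im,[q.reshape(-1,1,2)],True,c,1)
cv2.imwrite('pics/b7z.png',im)
"
```

```text
t 10.77 p [0.551  0.0943 0.1956] z [ 0.4344  0.0019 -0.9007] y az -80.02 q [-0.601  0.401  0.45   2.123 -0.353  0.224 -1.271] w 0.0278 F [-13.6  -0.3  26.6] M [-0.15  0.84 -0.08]
bottom above seat mm -1.7485413827424512 F along tool z -29.915792789048652 Mz 0.008316129728123983
tcp lateral mm 9.073216439772668 0.24436261637590792 h 60.43678592870471 tilt 0.013005856630637913 0.00418502189437071 F ex,ey,n -1.073587923015456 -0.3452724624601095 29.903175979697167
```

View pics/b7z.png

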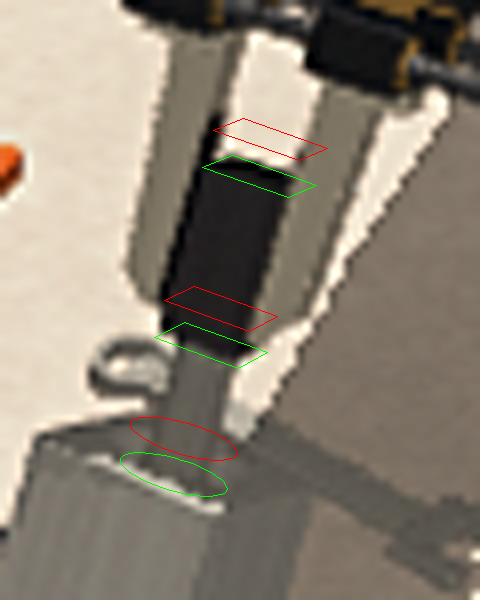

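```bash
python3 -c "
from h import *
s=state(); d=s['tool_pos']-MOUTH
for l,hh in((.003,.064),(0,.0665)): print(rel(MOUTH+N*hh+l*EX,Rb(.2)))
"
```

```text
(array([-0.59, -0.09, -0.37]), array([-0.08, -0.77, -0.18]))
(array([-0.88, -0.15, -0.62]), array([-0.08, -0.77, -0.18]))
```

Request:
{"method": "play_rows", "body": {
  "motion": [255, -0.3, 0, -0.1, 0, -0.4, 0, 130, -0.5, -0.1, -0.1, 0, -0.7, 0, 130, -0.5, -0.1, -0.1, 0, -0.7, 0, 130, -0.5, -0.1, -0.1, 0, -0.7, 0, 130, -0.5, -0.1, -0.1, 0, -0.7, 0, 130, -0.88, -0.15, -0.1, 0, -0.8, -0.2, 130, -0.88, -0.15, -0.1, 0, -0.8, -0.2, 130, -0.88, -0.15, -0.1, 0, -0.8, -0.2, 255, -0.88, -0.15, -0.1, 0, -0.8, -0.2, 255, -0.88, -0.15, -0.1, 0, -0.8, -0.2, 255, -0.88, -0.15, -0.1, 0, -0.8, -0.2, 255, -0.88, -0.15, -0.1, 0, -0.8, -0.2, 255, -0.88, -0.15, -0.1, 0, -0.8, -0.2, 255, -0.88, -0.15, -0.1, 0, -0.8, -0.2]
}}

```text
time_s: 11.98
tool_pos: [0.5427, 0.0935, 0.1927]
tool_rot: [0.022, 0.972, 0.095, 0.215]
contact_force: [0.5, -2.1, 0.3]
gripper_width: 0.0275
```

```bash
python3 -c "
from h import *
lat()"
```

```text
t 11.98 p [0.5427 0.0935 0.1927] z [ 0.4225 -0.0016 -0.9064] y az -79.89 q [-0.612  0.398  0.459  2.135 -0.348  0.23  -1.275] w 0.0275 F [ 0.5 -2.1  0.3] M [-0.57  0.45 -0.22]
bottom above seat mm -0.8913652542895817 F along tool z -0.057336463011980254 Mz -0.04165074732577978
tcp lateral mm 0.33942931238573754 -0.6107372813800613 h 61.30860675276705 tilt -0.00015616227969167396 0.0005759840517421701 F ex,ey,n 0.6176119648065619 -2.1058955244226985 0.05602706305974858
```

Request:
{"method": "play_rows", "body": {
  "motion": [255, 0, 0, 0, 0, 0, -4, 255, 0, 0, 0, 0, 0, -9, 255, 0, 0, 0, 0, 0, -14, 255, 0, 0, 0, 0, 0, -19, 255, 0, 0, 0, 0, 0, -24, 255, 0, 0, 0, 0, 0, -29, 255, 0, 0, 0, 0, 0, -34, 255, 0, 0, 0, 0, 0, -39, 255, 0, 0, 0, 0, 0, -44, 255, 0, 0, 0, 0, 0, -50]
}}

```text
time_s: 12.82
tool_pos: [0.5424, 0.0935, 0.1925]
tool_rot: [0.111, 0.84, 0.498, 0.185]
contact_force: [-0.4, 0.3, 0.1]
gripper_width: 0.028
```

```bash
python3 -c "
from h import *
lat(); snap('scene',8); crop('scene',8,200,350,160,300,4,'b8')"
```

```text
t 12.82 p [0.5424 0.0935 0.1925] z [ 0.4215 -0.0017 -0.9068] y az -31.13 q [-0.479  0.379  0.274  2.132  0.017  0.22  -0.762] w 0.028 F [-0.4  0.3  0.1] M [-0.33  0.53 -0.42]
bottom above seat mm -0.9512534377844609 F along tool z -0.26452754590827743 Mz 0.24063932701791663
tcp lateral mm -0.06866283507762222 -0.5961809610890892 h 61.24861031811331 tilt -0.0011977359003282895 0.0005466383513236606 F ex,ey,n -0.2991458474161726 0.2710790249540361 0.26503425552371224
```

View pics/b8.png

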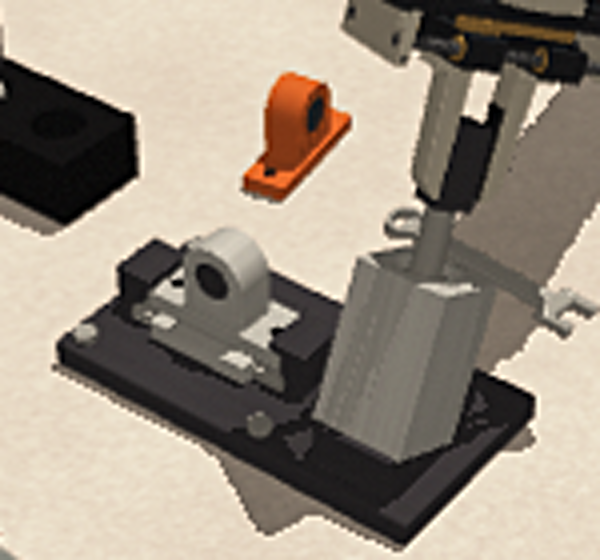

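Request:
{"method": "play_rows", "body": {
  "motion": [255, 0, 0, 0, 0, 0, -5, 255, 0, 0, 0, 0, 0, -10, 255, 0, 0, 0, 0, 0, -15, 255, 0, 0, 0, 0, 0, -20, 255, 0, 0, 0, 0, 0, -25, 255, 0, 0, 0, 0, 0, -30, 255, 0, 0, 0, 0, 0, -35, 255, 0, 0, 0, 0, 0, -40, 255, 0, 0, 0, 0, 0, -45, 255, 0, 0, 0, 0, 0, -50, 255, 0, 0, 0, 0, 0, -55, 255, 0, 0, 0, 0, 0, -60, 255, 0, 0, 0, 0, 0, -65, 255, 0, 0, 0, 0, 0, -70]
}}

```text
time_s: 14.03
tool_pos: [0.5417, 0.0931, 0.1921]
tool_rot: [0.197, 0.401, 0.891, 0.087]
contact_force: [-1.5, -0.6, -0.5]
gripper_width: 0.0278
```

```bash
python3 -c "
from h import *
lat()"
```

```text
t 14.03 p [0.5417 0.0931 0.1921] z [ 0.4201 -0.0025 -0.9075] y az 44.34 q [-0.268  0.369 -0.01   2.127  0.496  0.256 -0.008] w 0.0278 F [-1.5 -0.6 -0.5] M [-0.13  0.39 -0.41]
bottom above seat mm -0.9707255455459358 F along tool z -0.15549820190241875 Mz 0.3196681062830415
tcp lateral mm -0.8289467342440169 -1.0627936089362962 h 61.22867758944622 tilt -0.0027362144454400328 -0.000326830969942822 F ex,ey,n -1.611084057768438 -0.5742090175850653 0.16009475052021488
```

Request:
{"method": "play_rows", "body": {
  "motion": [255, 0.05, 0.05, 0, 0, 0, -3, 255, 0.05, 0.05, 0, 0, 0, -6, 255, 0.05, 0.05, 0, 0, 0, -9, 255, 0.05, 0.05, 0, 0, 0, -12, 255, 0.05, 0.05, 0, 0, 0, -15, 255, 0.05, 0.05, 0, 0, 0, -18, 255, 0.05, 0.05, 0, 0, 0, -20]
}}

```text
time_s: 14.62
tool_pos: [0.5415, 0.0931, 0.1921]
tool_rot: [0.209, 0.241, 0.947, 0.051]
contact_force: [0.2, -1.5, 0.2]
gripper_width: 0.0279
```

```bash
python3 -c "
from h import *
lat(); snap('scene',9); crop('scene',9,200,350,160,300,4,'b9')"
```

```text
t 14.62 p [0.5415 0.0931 0.1921] z [ 0.4195 -0.0036 -0.9077] y az 63.7 q [-0.201  0.371 -0.1    2.125  0.613  0.278  0.225] w 0.0279 F [ 0.2 -1.5  0.2] M [-0.27  0.06 -0.5 ]
bottom above seat mm -0.9488762443252723 F along tool z -0.13909551057170233 Mz 0.33959854062456823
tcp lateral mm -1.015872916345986 -1.0685282663615199 h 61.25007918459603 tilt -0.003378614189422313 -0.0013691714230502192 F ex,ey,n 0.24791321484527118 -1.543306116427991 0.1403718908486597
```

View pics/b9.png

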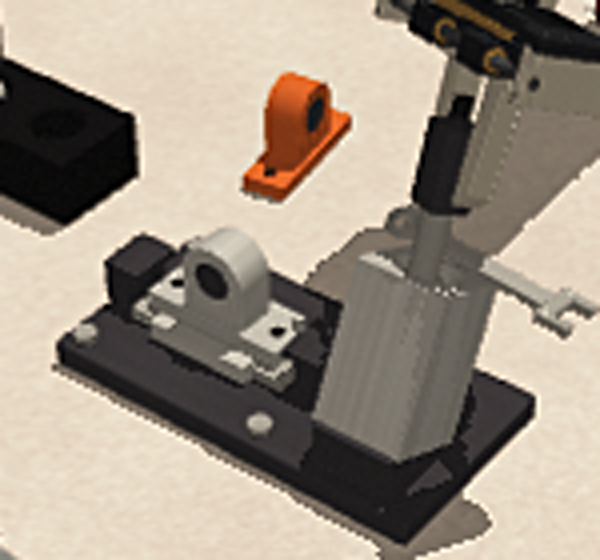

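The jaws have moved clear of the foot's ends at crop (140,270) and (300,330). Torque is still at friction level, so I'll go on to the stop.

Request:
{"method": "play_rows", "body": {
  "motion": [255, 0.05, 0.05, 0, 0, 0, -3, 255, 0.05, 0.05, 0, 0, 0, -6, 255, 0.05, 0.05, 0, 0, 0, -9, 255, 0.05, 0.05, 0, 0, 0, -12, 255, 0.05, 0.05, 0, 0, 0, -14]
}}

```text
time_s: 15.08
tool_pos: [0.5416, 0.0931, 0.1921]
tool_rot: [0.213, 0.125, 0.969, 0.025]
contact_force: [0.8, -1.5, -0.8]
gripper_width: 0.0282
```

```bash
python3 -c "
from h import *
lat()"
```

```text
t 15.08 p [0.5416 0.0931 0.1921] z [ 0.4195 -0.0042 -0.9078] y az 76.54 q [-0.154  0.374 -0.164  2.124  0.686  0.295  0.395] w 0.0282 F [ 0.8 -1.5 -0.8] M [ 0.03  0.01 -0.85]
bottom above seat mm -1.0158716506710381 F along tool z 1.1051587475076832 Mz 0.7877684497729348
tcp lateral mm -0.9264326249557725 -1.065824685443755 h 61.182874618274155 tilt -0.003431743284184552 -0.0020430005395418132 F ex,ey,n 0.3560023631089029 -1.4932397082103026 -1.103338566250488
```

Request:
{"method": "play_rows", "body": {
  "motion": [255, 0, 0, 0, 0, 0, -3, 255, 0, 0, 0, 0, 0, -6, 255, 0, 0, 0, 0, 0, -8, 255, 0, 0, 0, 0, 0, -8, 255, 0, 0, 0, 0, 0, -8]
}}

```text
time_s: 15.5
tool_pos: [0.5425, 0.0929, 0.1925]
tool_rot: [0.215, 0.06, 0.975, 0.011]
contact_force: [2.3, -0.1, -2.0]
gripper_width: 0.0295
```

```bash
python3 -c "
from h import *
lat()
s=state();y=rot(s['tool_rot']).as_matrix()[:,1];print(np.arctan2(y@EX,-(y@EY)))
snap('scene',10);snap('top',10);crop('scene',10,200,350,160,300,4,'b10');crop('top',10,200,350,140,220,5,'a10')"
```

```text
t 15.5 p [0.5425 0.0929 0.1925] z [ 0.4207 -0.0039 -0.9072] y az 83.57 q [-0.126  0.376 -0.2    2.121  0.724  0.305  0.494] w 0.0295 F [ 2.3 -0.1 -2. ] M [ 0.19 -0.27 -0.92]
bottom above seat mm -1.0160212631363632 F along tool z 2.8214580655810173 Mz 0.919473964296597
tcp lateral mm 0.05384579204318132 -1.2597902045212204 h 61.18339081603034 tilt -0.002146276600307362 -0.0016951081347789856 F ex,ey,n 1.2606099472185153 -0.08512363944329254 -2.824029951182436
3.0245911974162047
```

View pics/b10.png

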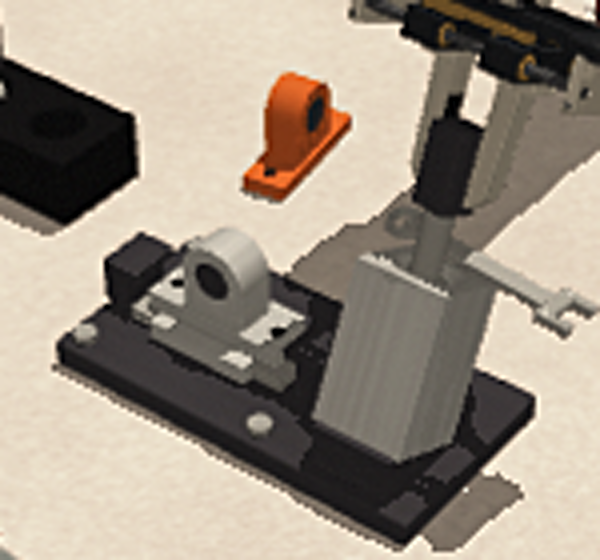

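View pics/a10.png

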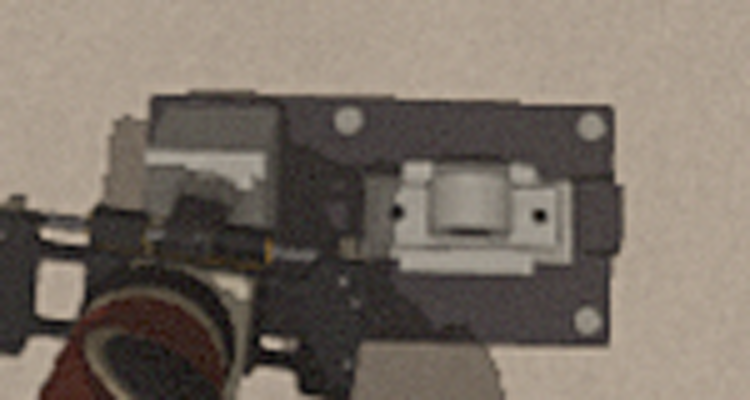

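```bash
python3 -c "
from h import *
for k in(0,10):
  for n in('top','scene'):
    p,d=load(n,k);C=cloud(n,d);m=(d>0)&(C[...,2]>.048)&(C[...,2]<.06)&(abs(C[...,0]-.584)<.012)&(C[...,1]>-.16)&(C[...,1]<.03)
    y=np.sort(C[m][:,1]); 
    for lo,hi in((-.16,-.09),(-.03,.03)):
        q=y[(y>lo)&(y<hi)]; print(n,k,len(q),q[[0,-1]].round(4) if len(q) else '', np.percentile(q,[5,95]).round(4) if len(q) else '')
"
```

```text
top 0 84 [-0.1347 -0.0987] [-0.1341 -0.1071]
top 0 87 [-0.0266  0.0217] [-0.0135  0.0214]
scene 0 68 [-0.1333 -0.0965] [-0.1316 -0.1034]
scene 0 83 [-0.0299  0.0255] [-0.0289  0.0242]
top 10 87 [-0.1494 -0.0985] [-0.1465 -0.1111]
top 10 66 [-0.0172  0.028 ] [-0.0046  0.0275]
scene 10 68 [-0.1477 -0.1008] [-0.145  -0.1164]
scene 10 55 [-0.03    0.0298] [-0.0293  0.0271]
```

The torque rose to 0.9 N m against 0.2–0.3 N m of friction, and the driver began prying the fingers apart. The jaws moved about 14.5 mm each. The nut is at its stop. I'll turn back slightly within the key play and withdraw.

Request:
{"method": "play_rows", "body": {
  "motion": [255, 0, 0, 0, 0, 0, 4, 255, 0, 0, 0, 0, 0, 9, 255, 0, 0, -0.3, 0, 0, 10, 255, 0, 0, -0.8, 0, 0, 10, 255, 0, 0, -1.4, 0, 0, 10, 255, 0, 0, -2, 0, 0, 10, 255, 0, 0, -2, 0, 0, 10]
}}

```text
time_s: 16.18
tool_pos: [0.5321, 0.0932, 0.2108]
tool_rot: [0.212, 0.143, 0.966, 0.029]
contact_force: [-0.3, 0.3, -3.6]
gripper_width: 0.029
```

```bash
python3 -c "
from h import *
lat()"
```

```text
t 16.18 p [0.5321 0.0932 0.2108] z [ 0.4189 -0.0042 -0.908 ] y az 74.61 q [-0.123  0.333 -0.208  2.12   0.629  0.342  0.412] w 0.029 F [-0.3  0.3 -3.6] M [ 0.04  0.87 -0.  ]
bottom above seat mm 19.98351189093688 F along tool z 3.175486050347904 Mz 0.016392857936482826
tcp lateral mm -1.578490152561264 -0.9734648014624893 h 82.18188565121146 tilt -0.004086536169627786 -0.001997545483193322 F ex,ey,n -1.8022577685684427 0.31314669584636934 -3.16877936469546
```

```bash
python3 -c "
from h import *
s=state()
print('up',rel(s['tool_pos']+.11*N,rot(s['tool_rot'])))
print(rel((.50,-.08,.37),Rt(45)))
print(rel((.4995,-.283,.30),Rt(30)))
"
```

```text
up (array([  0.04,  -0.03, -11.  ]), array([0., 0., 0.]))
(array([ -8.61, -15.57, -15.73]), array([12.63, 21.59, 27.74]))
(array([-11.6 , -35.84,  -9.31]), array([15.55, 20.02, 42.5 ]))
```

Request:
{"method": "play_rows", "body": {
  "motion": [255, 0, 0, -2.5, 0, 0, 0, 255, 0, 0, -5.5, 0, 0, 0, 255, 0, 0, -8.5, 0, 0, 0, 255, 0, 0, -11, 0, 0, 0, 255, 0, 0, -13.5, 0, 0, 0, 255, -2, -4, -15, 3, 5, 6, 255, -4, -8, -15.7, 6, 10, 12, 255, -6.5, -12, -15.7, 9, 16, 20, 255, -8.6, -15.6, -15.7, 12.6, 21.6, 27.7, 255, -9.3, -19.5, -14.5, 13.2, 21.3, 31, 255, -10, -23.5, -13, 13.8, 21, 34, 255, -10.5, -27.5, -11.8, 14.5, 20.6, 37, 255, -11, -31, -10.7, 15, 20.3, 40, 255, -11.4, -34, -9.9, 15.4, 20.1, 42, 255, -11.6, -35.8, -9.3, 15.55, 20, 42.5, 255, -11.6, -35.8, -9.3, 15.55, 20, 42.5, 255, -11.6, -35.8, -9.3, 15.55, 20, 42.5, 255, -11.6, -35.8, -9.3, 15.55, 20, 42.5]
}}

```text
time_s: 17.68
tool_pos: [0.5, -0.2802, 0.2998]
tool_rot: [-0.0, 0.499, 0.867, 0.001]
contact_force: [0.5, 0.9, -3.4]
gripper_width: 0.0282
```

```bash
python3 -c "
from h import *
info()
snap('scene',11);info();snap('top',11);
fitdriver(11);fitdriver(11,'top');crop('scene',11,150,270,90,230,4,'b11')"
```

```text
t 17.68 p [ 0.5    -0.2802  0.2998] z [ 3.0e-04  2.5e-03 -1.0e+00] y az 30.18 q [ 0.533  0.436 -0.091  1.542  0.039  1.166  0.962] w 0.0282 F [ 0.5  0.9 -3.4] M [ 0.02 -0.01 -0.03]
t 17.73 p [ 0.5004 -0.28    0.3003] z [ 0.0012  0.0018 -1.    ] y az 30.24 q [ 0.533  0.435 -0.092  1.542  0.04   1.166  0.962] w 0.0278 F [ 0.2  0.4 -3.9] M [-0.02 -0.03 -0.01]
398 cost 0.000964223465648993 axial -0.002 shift tool x,y at bottom mm [3.8 0.3] tilt deg [-2.05  0.1 ]
origin [ 0.499  -0.2765  0.1433] axis [ 0.0179 -0.0311  0.9994] expected [ 0.5007 -0.2799  0.1453] [-0.0016 -0.001   1.    ]
188 cost 0.0002561555529403729 axial -0.002 shift tool x,y at bottom mm [ 0.8 -0.2] tilt deg [-1.79 -0.04]
origin [ 0.5001 -0.2793  0.1433] axis [ 0.0136 -0.0284  0.9995] expected [ 0.5007 -0.2799  0.1453] [-0.0016 -0.001   1.    ]
```

View pics/b11.png

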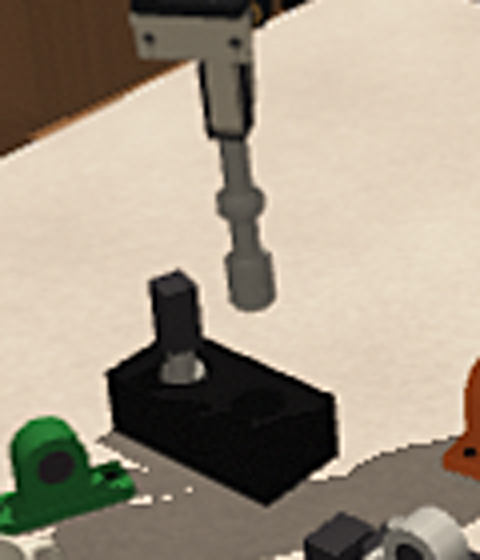

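```bash
python3 -c "
from h import *
bt=np.array([.0023,0,LT+.002])
for dz in(0,-.07,-.1285):
    p,Rn=tgt(bt,np.array([-.0004,-.005,dz]),[0,-1.9,0]); print(dz,rel(p,Rn),p)
"
```

```text
0 (array([ 0.11, -0.29,  0.  ]), array([ 0. , -1.9, -0. ])) [ 0.49741863 -0.28060334  0.30052994]
-0.07 (array([ 0.11, -0.3 ,  7.  ]), array([ 0. , -1.9, -0. ])) [ 0.49741863 -0.28060334  0.23052994]
-0.1285 (array([ 0.11, -0.31, 12.85]), array([ 0. , -1.9, -0. ])) [ 0.49741863 -0.28060334  0.17202994]
```

Request:
{"method": "play_rows", "body": {
  "motion": [255, 0.11, -0.3, 0, 0, -1.9, 0, 255, 0.11, -0.3, 1, 0, -1.9, 0, 255, 0.11, -0.3, 3, 0, -1.9, 0, 255, 0.11, -0.3, 5, 0, -1.9, 0, 255, 0.11, -0.3, 7, 0, -1.9, 0, 255, 0.11, -0.3, 8.2, 0, -1.9, 0, 255, 0.11, -0.3, 8.2, 0, -1.9, 0, 255, 0.11, -0.3, 8.2, 0, -1.9, 0]
}}

```text
time_s: 18.45
tool_pos: [0.4975, -0.2795, 0.218]
tool_rot: [0.014, 0.497, 0.867, -0.007]
contact_force: [0.1, 0.2, -4.0]
gripper_width: 0.0278
```

```bash
python3 -c "
from h import *
info()
snap('scene',12);snap('top',12);
fitdriver(12);fitdriver(12,'top');crop('scene',12,150,270,90,230,4,'b12')"
```

```text
t 18.45 p [ 0.4975 -0.2795  0.218 ] z [ 0.017  -0.0262 -0.9995] y az 30.33 q [ 0.52   0.49  -0.083  1.699  0.069  0.928  0.936] w 0.0278 F [ 0.1  0.2 -4. ] M [ 0.01  0.01 -0.05]
361 cost 0.0009643199355877923 axial 0.0 shift tool x,y at bottom mm [5.2 0.3] tilt deg [-2.2   0.23]
origin [ 0.4993 -0.2803  0.0644] axis [ 0.0024 -0.0028  1.    ] expected [ 0.5017 -0.2849  0.0645] [-0.0206  0.0283  0.9994]
127 cost 0.0002089436267379453 axial 0.0 shift tool x,y at bottom mm [ 0.3 -0.7] tilt deg [-1.91  0.62]
origin [ 0.5009 -0.2849  0.0645] axis [0.0056 0.0051 1.    ] expected [ 0.5017 -0.2849  0.0645] [-0.0206  0.0283  0.9994]
```

View pics/b12.png

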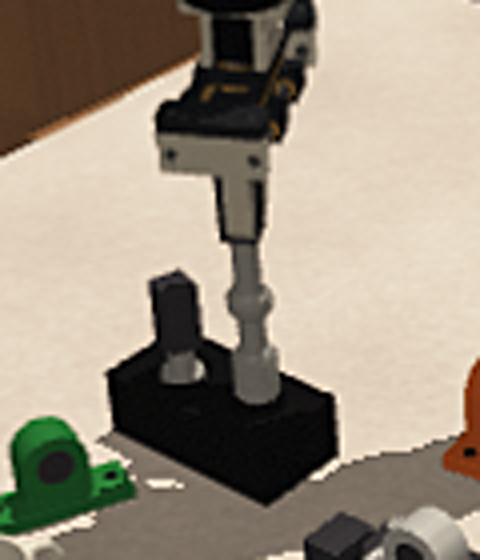

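Request:
{"method": "play_rows", "body": {
  "motion": [255, 0.04, -0.08, 0.3, 0, 0, 0, 255, 0.04, -0.08, 0.9, 0, 0, 0, 255, 0.04, -0.08, 1.6, 0, 0, 0, 255, 0.04, -0.08, 2.3, 0, 0, 0, 255, 0.04, -0.08, 2.3, 0, 0, 0]
}}

```text
time_s: 18.97
tool_pos: [0.4968, -0.2806, 0.1946]
tool_rot: [0.014, 0.498, 0.867, -0.007]
contact_force: [0.2, -0.1, -4.0]
gripper_width: 0.0275
```

```bash
python3 -c "
from h import *
info()"
```

```text
t 18.97 p [ 0.4968 -0.2806  0.1946] z [ 0.0169 -0.0265 -0.9995] y az 30.29 q [ 0.52   0.516 -0.081  1.729  0.074  0.873  0.932] w 0.0275 F [ 0.2 -0.1 -4. ] M [-0.06  0.18 -0.03]
```

Request:
{"method": "play_rows", "body": {
  "motion": [255, 0, 0, 0.7, 0, 0, 0, 255, 0, 0, 1.4, 0, 0, 0, 255, 0, 0, 2.1, 0, 0, 0, 255, 0, 0, 2.6, 0, 0, 0, 255, 0, 0, 2.85, 0, 0, 0, 255, 0, 0, 2.85, 0, 0, 0]
}}

```text
time_s: 19.47
tool_pos: [0.4971, -0.2813, 0.1656]
tool_rot: [0.013, 0.498, 0.867, -0.007]
contact_force: [-0.0, -0.1, -3.7]
gripper_width: 0.0279
```

```bash
python3 -c "
from h import *
info()"
```

```text
t 19.47 p [ 0.4971 -0.2813  0.1656] z [ 0.016  -0.0261 -0.9995] y az 30.29 q [ 0.519  0.552 -0.078  1.76   0.079  0.807  0.927] w 0.0279 F [-0.  -0.1 -3.7] M [-0.    0.06 -0.  ]
```

Still free, close to the floor. I'll ease down 1.5 mm more and release.

Request:
{"method": "play_rows", "body": {
  "motion": [255, 0, 0, 0.1, 0, 0, 0, 255, 0, 0, 0.15, 0, 0, 0, 255, 0, 0, 0.15, 0, 0, 0, 100, 0, 0, 0.15, 0, 0, 0, 80, 0, 0, 0.15, 0, 0, 0, 60, 0, 0, 0.15, 0, 0, 0, 60, 0, 0, 0.15, 0, 0, 0, 40, 0, 0, 0.15, 0, 0, 0, 40, 0, 0, 0.15, 0, 0, 0]
}}

```text
time_s: 20.22
tool_pos: [0.4972, -0.2814, 0.1641]
tool_rot: [0.014, 0.498, 0.867, -0.007]
contact_force: [0.1, -1.1, 0.5]
gripper_width: 0.0631
```

```bash
python3 -c "
from h import *
info()
s=state();r=rot(s['tool_rot'])
print(rel(s['tool_pos']+[0,0,.12],Rt(30)))
print(rel((.52,-.12,.30),Rt(0)))
print(rel((.5855,-.055,.25),Rt(-.3)))
"
```

```text
t 20.22 p [ 0.4972 -0.2814  0.1641] z [ 0.0163 -0.0262 -0.9995] y az 30.29 q [ 0.519  0.554 -0.078  1.761  0.08   0.803  0.927] w 0.0631 F [ 0.1 -1.1  0.5] M [-0.04  0.06 -0.02]
(array([-3.700e-01,  1.000e-02, -1.199e+01]), array([0.05, 1.77, 0.29]))
(array([ 12.36,  10.12, -13.97]), array([ 0.51,  1.71, 30.29]))
(array([14.83, 19.05, -9.03]), array([ 0.52,  1.71, 30.59]))
```

Request:
{"method": "play_rows", "body": {
  "motion": [20, 0, 0, -2, 0, 0, 0, 0, -0.1, 0, -5, 0, 1, 0, 0, -0.3, 0, -8.5, 0, 1.7, 0, 0, -0.4, 0, -12, 0, 1.7, 0, 0, 2, 1.5, -13.5, 0, 1.7, 4, 0, 5, 4, -14, 0.5, 1.7, 10, 0, 8.5, 7, -14, 0.5, 1.7, 17, 0, 11, 10, -13.5, 0.5, 1.7, 24, 0, 12.5, 13, -12, 0.5, 1.7, 30, 0, 13.8, 16, -10.5, 0.5, 1.7, 30.6, 0, 14.8, 19, -9, 0.5, 1.7, 30.6, 0, 14.8, 19, -9, 0.5, 1.7, 30.6, 0, 14.8, 19, -9, 0.5, 1.7, 30.6]
}}

```text
time_s: 21.3
tool_pos: [0.5852, -0.0531, 0.2481]
tool_rot: [-0.001, 0.707, 0.707, -0.001]
contact_force: [-1.0, 0.3, -0.2]
gripper_width: 0.0928
```

```bash
python3 -c "
from h import *
info()
snap('scene',13);snap('top',13);crop('scene',13,170,350,110,300,3,'b13');crop('top',13,200,430,120,250,3,'a13')
for k,n in((0,'top'),(0,'scene'),(10,'top'),(10,'scene')):
    p,d=load(n,k);C=cloud(n,d);q=C[(d>0)&(C[...,2]>.062)&(C[...,2]<.11)&(abs(C[...,0]-.584)<.04)&(C[...,1]>-.1)&(C[...,1]<-.01)]
    t=q[q[:,2]>.09]
    print(k,n,len(q),q.min(0).round(4),q.max(0).round(4),'pct',np.percentile(q,[2,98],axis=0).round(4).tolist(),'top',np.percentile(t,[2,98],axis=0).round(4).tolist())
info()
"
```

```text
t 21.3 p [ 0.5852 -0.0531  0.2481] z [-2.5e-03  8.0e-04 -1.0e+00] y az -0.05 q [ 0.07   0.5   -0.026  1.584  0.013  1.061  0.04 ] w 0.0928 F [-1.   0.3 -0.2] M [-0.11  0.04  0.01]
0 top 204 [ 0.5669 -0.0801  0.062 ] [ 0.5988 -0.0318  0.1061] pct [[0.5672, -0.0787, 0.0644], [0.597, -0.032, 0.1036]] top [[0.5677, -0.0755, 0.0911], [0.597, -0.0374, 0.1036]]
0 scene 331 [ 0.5662 -0.0814  0.062 ] [ 0.6028 -0.0264  0.1072] pct [[0.5683, -0.0767, 0.0627], [0.6014, -0.0285, 0.104]] top [[0.5672, -0.0706, 0.0904], [0.6002, -0.0326, 0.1043]]
10 top 205 [ 0.5667 -0.08    0.0623] [ 0.5978 -0.0318  0.1059] pct [[0.5671, -0.0787, 0.0652], [0.5972, -0.032, 0.1043]] top [[0.5676, -0.0755, 0.0909], [0.5973, -0.035, 0.1048]]
10 scene 330 [ 0.5672 -0.0801  0.062 ] [ 0.602  -0.0267  0.1052] pct [[0.5692, -0.0759, 0.0628], [0.6006, -0.0292, 0.1035]] top [[0.5685, -0.0719, 0.0903], [0.6005, -0.0339, 0.1039]]
t 21.4 p [ 0.5849 -0.0569  0.2499] z [ 2.0e-04 -1.4e-03 -1.0e+00] y az -0.39 q [ 0.073  0.497 -0.023  1.583  0.014  1.061  0.04 ] w 0.0929 F [ 0.5 -0.9 -0.4] M [-0.09  0.05  0.  ]
```

View pics/b13.png

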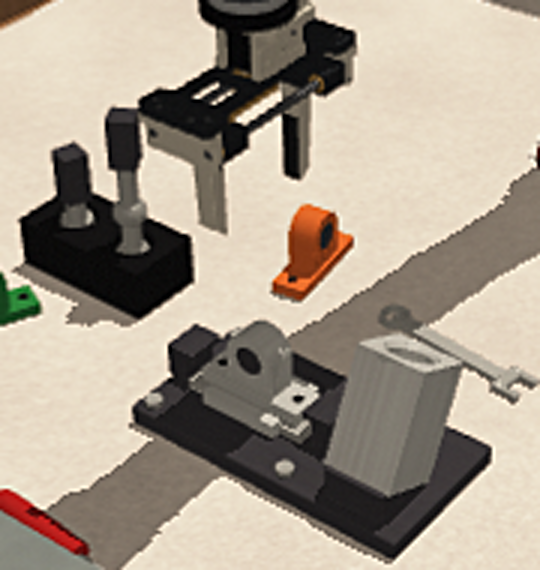

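View pics/a13.png

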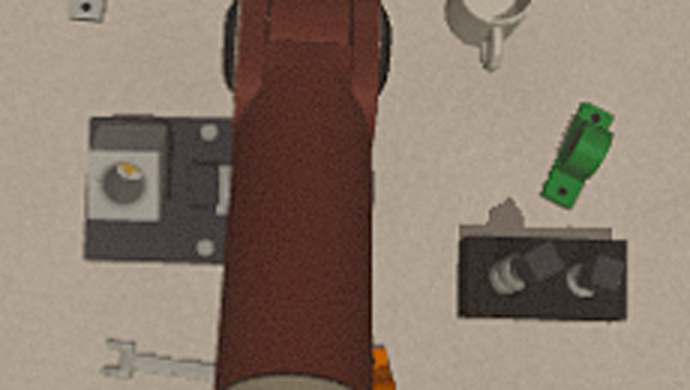

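```bash
python3 -c "
from h import *
print(rel((.5838,-.0545,.077),Rt(-.3)))
"
```

```text
(array([ 0.26, -0.12, 17.28]), array([ 0.01,  0.08, -0.09]))
```

Request:
{"method": "play_rows", "body": {
  "motion": [0, 0.26, -0.12, 4, 0, 0, 0, 0, 0.26, -0.12, 8, 0, 0, 0, 0, 0.26, -0.12, 12, 0, 0, 0, 0, 0.26, -0.12, 15, 0, 0, 0, 0, 0.26, -0.12, 16.6, 0, 0, 0, 0, 0.26, -0.12, 17.3, 0, 0, 0, 120, 0.26, -0.12, 17.3, 0, 0, 0, 160, 0.26, -0.12, 17.3, 0, 0, 0, 255, 0.26, -0.12, 17.3, 0, 0, 0, 255, 0.26, -0.12, 17.3, 0, 0, 0, 255, 0.26, -0.12, 17.3, 0, 0, 0, 255, 0.26, -0.12, 17.3, 0, 0, 0, 255, 0.26, -0.12, 17.3, 0, 0, 0, 255, 0.26, -0.12, 17.3, 0, 0, 0, 255, 0.26, -0.12, 17.3, 0, 0, 0, 255, 0.26, -0.12, 17.3, 0, 0, 0, 255, 0.26, -0.12, 17.3, 0, 0, 0, 255, 0.26, -0.12, 17.3, 0, 0, 0]
}}

```text
time_s: 22.9
tool_pos: [0.5832, -0.0544, 0.0768]
tool_rot: [0.0, 0.71, 0.705, -0.001]
contact_force: [-2.0, 0.3, 1.5]
gripper_width: 0.0301
```

```bash
python3 -c "
from h import *
info()"
```

```text
t 22.9 p [ 0.5832 -0.0544  0.0768] z [-0.0011 -0.0013 -1.    ] y az -0.39 q [ 0.069  0.701 -0.022  1.771  0.025  0.671  0.025] w 0.0301 F [-2.   0.3  1.5] M [-0.06  0.33  0.  ]
```

Request:
{"method": "play_rows", "body": {
  "motion": [255, 0, 0, 0, 0, 0, 0, 255, 0, 0, 0, 0, 0, 0, 255, 0, 0, -0.4, 0, 0, 0, 255, 0, 0, -1, 0, 0, 0, 255, 0, 0, -2, 0, 0, 0, 255, 0, 0, -3, 0, 0, 0, 255, 0, 0, -3, 0, 0, 0]
}}

```text
time_s: 23.48
tool_pos: [0.5851, -0.0545, 0.1094]
tool_rot: [0.002, 0.71, 0.705, 0.001]
contact_force: [1.0, 0.1, -2.3]
gripper_width: 0.0295
```

```bash
python3 -c "
from h import *
info();snap('scene',14);crop('scene',14,190,350,130,300,3.5,'b14')"
```

```text
t 23.48 p [ 0.5851 -0.0545  0.1094] z [ 0.0041 -0.0017 -1.    ] y az -0.4 q [ 0.07   0.655 -0.023  1.747  0.023  0.736  0.027] w 0.0295 F [ 1.   0.1 -2.3] M [-0.07 -0.04  0.  ]
```

View pics/b14.png

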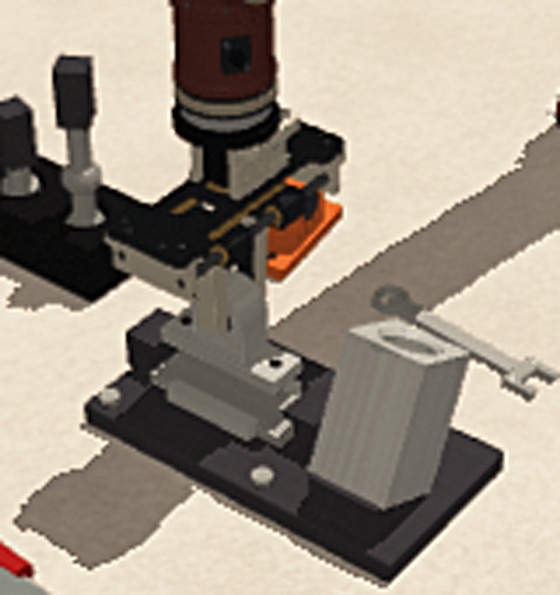

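```bash
python3 -c "
from h import *
print(rel((.584,-.05,.27),Rt(-.4)));print(rel((.56,.3316,.27),Rt(7.6)));print(rel((.5594,.3316,.13),Rt(7.6)))"
```

```text
(array([ 4.300e-01, -1.000e-02, -1.615e+01]), array([ 0.16,  0.09, -0.  ]))
(array([ 38.57,  -2.68, -16.21]), array([ 0.16,  0.1 , -8.  ]))
(array([38.59, -2.78, -2.21]), array([ 0.16,  0.1 , -8.  ]))
```

Request:
{"method": "play_rows", "body": {
  "motion": [255, 0, 0, -2, 0, 0, 0, 255, 0, 0, -5, 0, 0, 0, 255, 0, 0, -9, 0, 0, 0, 255, 0.2, 0, -13, 0, 0, 0, 255, 2, 0, -16, 0, 0, 0, 255, 5, -0.3, -16.2, 0, 0, -1, 255, 9, -0.6, -16.2, 0, 0, -2, 255, 13, -0.9, -16.2, 0, 0, -3, 255, 17, -1.2, -16.2, 0, 0, -4, 255, 21, -1.5, -16.2, 0, 0, -5, 255, 25, -1.8, -16.2, 0, 0, -6, 255, 29, -2.1, -16.2, 0, 0, -7, 255, 33, -2.4, -16.2, 0, 0, -8, 255, 36, -2.6, -14, 0, 0, -8, 255, 38, -2.7, -11, 0, 0, -8, 255, 38.6, -2.8, -8, 0, 0, -8, 255, 38.6, -2.8, -5, 0, 0, -8, 255, 38.6, -2.8, -2.2, 0, 0, -8, 255, 38.6, -2.8, -2.2, 0, 0, -8, 255, 38.6, -2.8, -2.2, 0, 0, -8]
}}

```text
time_s: 25.2
tool_pos: [0.558, 0.3307, 0.1282]
tool_rot: [0.001, 0.659, 0.752, -0.002]
contact_force: [0.5, 1.3, -2.5]
gripper_width: 0.0298
```

```bash
python3 -c "
from h import *
info();snap('scene',15);snap('top',15);crop('scene',15,320,460,170,360,3.1,'b15');info()
p,d=load('scene',15);C=cloud('scene',d);q=C[(d>0)&(abs(C[...,0]-.56)<.1)&(abs(C[...,1]-.3316)<.075)]
f=q[(q[:,2]>.06)&(q[:,2]<.16)&(q[:,1]>.355)]; print(len(f),np.percentile(f,[1,50,99],axis=0).round(4).tolist())
print(rel((.5594,.3316,.056),Rt(7.6)))"
```

```text
t 25.2 p [0.558  0.3307 0.1282] z [-0.0012 -0.0044 -1.    ] y az 7.59 q [-0.519  0.717 -0.09   1.538  0.08   0.894 -0.504] w 0.0298 F [ 0.5  1.3 -2.5] M [-0.02  0.02  0.04]
t 25.3 p [0.5606 0.3324 0.1319] z [ 6.1e-03  5.0e-04 -1.0e+00] y az 7.58 q [-0.518  0.713 -0.091  1.533  0.08   0.893 -0.504] w 0.0299 F [ 1.3  0.7 -3.8] M [-0.08  0.01  0.02]
208 [[0.5368, 0.3552, 0.0847], [0.5621, 0.3696, 0.0967], [0.5749, 0.3842, 0.1275]]
(array([-0.06, -0.17,  7.59]), array([ 0.35,  0.02, -0.02]))
```

View pics/b15.png

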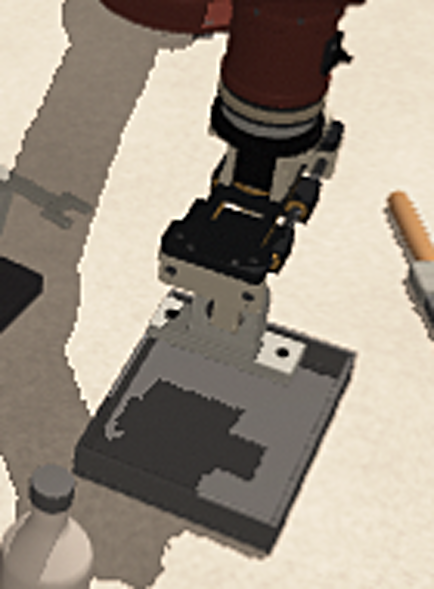

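Request:
{"method": "play_rows", "body": {
  "motion": [255, -0.06, -0.17, 2.5, 0.3, 0, 0, 255, -0.06, -0.17, 4.5, 0.3, 0, 0, 255, -0.06, -0.17, 6, 0.3, 0, 0, 255, -0.06, -0.17, 7, 0.3, 0, 0, 255, -0.06, -0.17, 7.3, 0.3, 0, 0, 255, -0.06, -0.17, 7.3, 0.3, 0, 0]
}}

```text
time_s: 25.8
tool_pos: [0.5601, 0.3319, 0.0597]
tool_rot: [0.001, 0.659, 0.752, 0.001]
contact_force: [-0.8, -0.6, -2.8]
gripper_width: 0.0296
```

```bash
python3 -c "
from h import *
info()"
```

```text
t 25.8 p [0.5601 0.3319 0.0597] z [ 2.2e-03  7.0e-04 -1.0e+00] y az 7.56 q [-0.52   0.802 -0.084  1.584  0.089  0.756 -0.512] w 0.0296 F [-0.8 -0.6 -2.8] M [-0.04  0.08  0.05]
```

Request:
{"method": "play_rows", "body": {
  "motion": [255, 0, 0, 0.1, 0, 0, 0, 255, 0, 0, 0.2, 0, 0, 0, 255, 0, 0, 0.3, 0, 0, 0, 255, 0, 0, 0.4, 0, 0, 0, 255, 0, 0, 0.5, 0, 0, 0]
}}

```text
time_s: 26.22
tool_pos: [0.5603, 0.332, 0.0551]
tool_rot: [0.001, 0.659, 0.752, 0.001]
contact_force: [-0.3, 0.9, -4.0]
gripper_width: 0.0296
```

```bash
python3 -c "
from h import *
info()"
```

```text
t 26.22 p [0.5603 0.332  0.0551] z [ 0.0028  0.0011 -1.    ] y az 7.57 q [-0.521  0.808 -0.084  1.587  0.09   0.747 -0.513] w 0.0296 F [-0.3  0.9 -4. ] M [-0.04  0.03  0.03]
```

Request:
{"method": "play_rows", "body": {
  "motion": [255, 0, 0, 0.05, 0, 0, 0, 255, 0, 0, 0.12, 0, 0, 0, 255, 0, 0, 0.18, 0, 0, 0, 255, 0, 0, 0.25, 0, 0, 0, 255, 0, 0, 0.3, 0, 0, 0]
}}

```text
time_s: 26.63
tool_pos: [0.5602, 0.332, 0.0519]
tool_rot: [0.001, 0.659, 0.752, 0.001]
contact_force: [-0.6, 0.7, -3.7]
gripper_width: 0.0298
```

```bash
python3 -c "
from h import *
info()"
```

```text
t 26.63 p [0.5602 0.332  0.0519] z [ 0.0026  0.001  -1.    ] y az 7.56 q [-0.521  0.813 -0.083  1.589  0.091  0.741 -0.513] w 0.0298 F [-0.6  0.7 -3.7] M [-0.08  0.11  0.02]
```

Request:
{"method": "play_rows", "body": {
  "motion": [255, 0, 0, 0.03, 0, 0, 0, 255, 0, 0, 0.07, 0, 0, 0, 255, 0, 0, 0.11, 0, 0, 0, 255, 0, 0, 0.15, 0, 0, 0, 255, 0, 0, 0.15, 0, 0, 0]
}}

```text
time_s: 27.05
tool_pos: [0.5602, 0.3321, 0.0517]
tool_rot: [0.001, 0.659, 0.752, 0.001]
contact_force: [-1.9, -1.6, 4.6]
gripper_width: 0.0299
```

```bash
python3 -c "
from h import *
info()"
```

```text
t 27.05 p [0.5602 0.3321 0.0517] z [ 0.0029  0.0012 -1.    ] y az 7.56 q [-0.521  0.813 -0.083  1.589  0.091  0.741 -0.513] w 0.0299 F [-1.9 -1.6  4.6] M [-0.63  0.61  0.05]
```

Contact: the force changed sign, to +4.6 N. I'll release and retract straight up.

Request:
{"method": "play_rows", "body": {
  "motion": [220, 0, 0, 0, 0, 0, 0, 190, 0, 0, 0, 0, 0, 0, 150, 0, 0, 0, 0, 0, 0, 110, 0, 0, 0, 0, 0, 0, 80, 0, 0, 0, 0, 0, 0, 80, 0, 0, 0, 0, 0, 0, 80, 0, 0, 0, 0, 0, 0, 80, 0, 0, -1.5, 0, 0, 0, 80, 0, 0, -4, 0, 0, 0, 80, 0, 0, -7.5, 0, 0, 0, 40, 0, 0, -11, 0, 0, 0, 0, 0, 0, -15, 0, 0, 0, 0, 0, -8, -19, 0, 0, 0, 0, 0, -12, -20, 0, 0, 0, 0, 0, -12, -20, 0, 0, 0, 0, 0, -12, -20, 0, 0, 0]
}}

```text
time_s: 28.38
tool_pos: [0.4345, 0.3173, 0.2544]
tool_rot: [-0.001, 0.657, 0.754, 0.002]
contact_force: [-1.5, 1.1, 0.0]
gripper_width: 0.0926
```

```bash
python3 -c "
from h import *
info();snap('scene',16);snap('top',16);crop('top',16,130,430,130,250,2.6,'a16')
p,d=load('scene',16);C=cloud('scene',d)
q=C[(d>0)&(abs(C[...,0]-.56)<.06)&(abs(C[...,1]-.3316)<.07)&(C[...,2]>.012)&(C[...,2]<.12)]; print(np.percentile(q,[0,50,99.5],axis=0).round(4).tolist())
q=C[(d>0)&(abs(C[...,0]-.5)<.04)&(abs(C[...,1]+.282)<.03)&(C[...,2]>.06)];print(np.percentile(q,[0,99],axis=0).round(4).tolist(), q[q[:,2]>.19].mean(0))
"
```

```text
t 28.38 p [0.4345 0.3173 0.2544] z [ 0.0015  0.0035 -1.    ] y az 7.92 q [-0.59   0.416 -0.118  1.714  0.054  1.011 -0.588] w 0.0926 F [-1.5  1.1  0. ] M [-0.01  0.09  0.03]
[[0.5006, 0.2616, 0.012], [0.5741, 0.3345, 0.0299], [0.6156, 0.4005, 0.0801]]
[[0.4726, -0.3028, 0.0603], [0.5202, -0.2622, 0.2027]] [ 0.50331674 -0.27802019  0.19822837]
```

View pics/scene16.png

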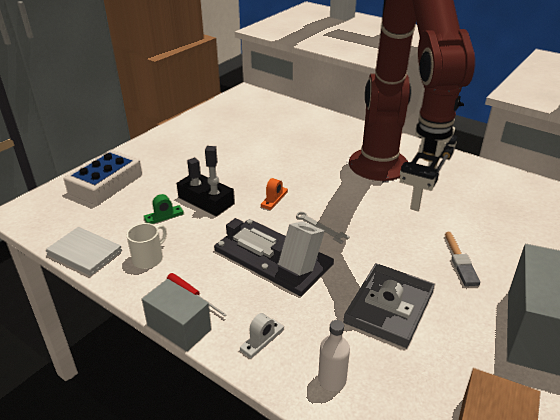

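View pics/a16.png

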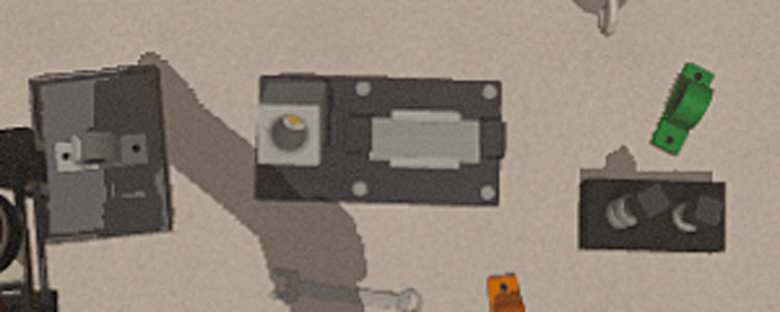

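```bash
python3 -c "
from h import *
for k,n in((0,'top'),(0,'scene'),(16,'top'),(16,'scene')):
    p,d=load(n,k);C=cloud(n,d)
    for lo,hi in((-.17,-.105),(-.008,.05)):
        q=C[(d>0)&(C[...,2]>.046)&(C[...,2]<.062)&(abs(C[...,0]-.584)<.02)&(C[...,1]>lo)&(C[...,1]<hi)]
        print(k,n,len(q),np.percentile(q[:,1],[0,3,50,97,100]).round(4))
"
python3 -c "
from h import *
crop('top',16,225,260,160,200,14,'bore16')"
```

```text
0 top 123 [-0.1347 -0.1343 -0.1218 -0.1072 -0.1069]
0 top 123 [-0.0059 -0.0056  0.0068  0.0215  0.0217]
0 scene 103 [-0.1333 -0.1323 -0.1195 -0.1055 -0.105 ]
0 scene 143 [-0.0077 -0.0054  0.0101  0.025   0.0255]
16 top 130 [-0.1495 -0.1489 -0.1341 -0.1192 -0.1191]
16 top 131 [0.0063 0.0065 0.0214 0.0343 0.0363]
16 scene 131 [-0.1505 -0.1466 -0.1296 -0.1163 -0.1155]
16 scene 106 [0.0074 0.0085 0.0208 0.0378 0.0391]
```

View pics/bore16.png

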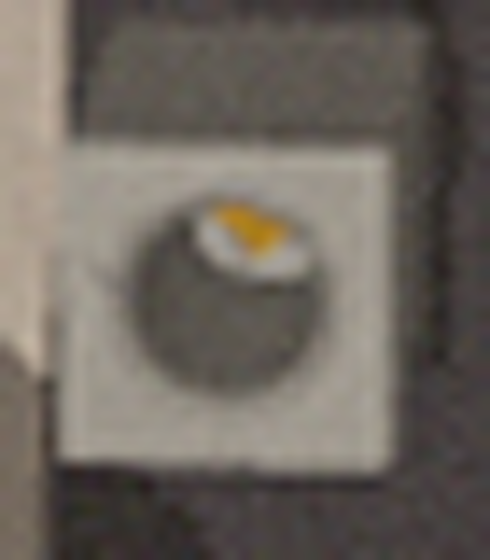

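```bash
python3 -c "
from h import *
info(); print(job_done())"
```

```text
t 28.48 p [0.4396 0.3167 0.253 ] z [ 0.005   0.0029 -1.    ] y az 7.72 q [-0.588  0.422 -0.114  1.708  0.056  1.009 -0.586] w 0.0929 F [ 0.4  0.4 -0.7] M [-0.1  0.  -0. ]
the job is handed in; nothing more can be done
None
```

The job is done and handed in at 28.5 s, with the arm clear of everything. No verdict was reported.

**What I did:** I took the long driver from the stand and put it down the bore. The first try left it standing about 12 mm too high on the nut, apparently off centre, so I let go, regripped and centred it, and it dropped fully on. One continuous anticlockwise turn of about 2.8 rad of the tool took the nut to its stop. The driver then went back into its hole, and I lifted the block out and lowered it into the grey tray until it touched at about 5 N. The short driver and the look-alike blocks were not touched.

**Last checks:**
- **Nut and jaws:** the torque rose to 0.9 N m against about 0.3 N m of running friction, and the driver began to slip in the fingers. The gap between the jaws measured about 126 mm, against 126.2 mm expected at full opening, and one corner of the nut points as it should at 2.3 rad.
- **Driver:** it stands upright in its own hole, its top within about 2 mm of its starting height.
- **Block:** it stands upright in the tray, its top at about 78–80 mm by the scene camera against 76 mm expected. That camera reads roughly 2 mm high.

**What disagreed:**
- The two cameras differed by about 3 mm in y, so I worked from their average.
- The heaviest load I read was about 30 N along the bore, when the driver reached the bottom. It also pushed the tool several millimetres sideways until I regripped.

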